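# Clamp a mainboard in the repair holder with its removable crank

## Robot

A 6-joint arm with a two-finger parallel gripper is mounted at the origin on the work surface. World frame = base frame: x ahead of the robot, y to its left, z up, the work surface at z = 0. Lengths are in m, angles in rad, forces in N, time in s.
With the tool pointing down it reaches from about 0.35 to 0.85 m from the base axis. Payload 8.1 kg.
Tool frame: the origin (TCP) lies between the finger pads; the fingertips stand tips_ahead ahead of it and the grasp point (between the pads) lies 8 mm behind it (tips_ahead is the distance from the TCP to the fingertips, in m); z points along the fingers, x is the direction in which the jaws open and shut, and the axes are right-handed (so a half turn about z gives the same grasp; the last joint's range is limited). The gripper opens to 93 mm and grips with 3 to 60 N. Pads are 15 mm wide; open, the fingers measure 128 mm over their backs; the gripper's body (75 mm by 188 mm) begins 65 mm behind the grasp point.
Start: joints at [1.11, 0.13, 1.488, -0, 1.523, -0.085], TCP at [0.22, 0.558, 0.23] pointing down, gripper open.
Joint ranges: [-2.96, 2.96], [-0.89, 2.26], [0.02, 2.5], [-1.34, 4.48], [0, 2.73], [-2.66, 2.66]. Speed limits (rad/s): [2.39, 2.39, 2.79, 3.14, 3.14, 3.14].

## Interface

Orientations are given as a rotation vector (axis times angle).
In Python, from plant import * gives the robot as it stands.
- The arm moves only by the tool play_rows, never from a script. Its argument "increments" is a list that holds one entry, the list of rows, each a list of 4 numbers: the shift along the tool's x, y, z in cm, then the turn about the tool's z in rad. A call has 1 to 5 rows; each row is the pose to reach, as a shift and turn from the pose measured when the call began, along the tool's axes at that moment; what a row does not reach only later rows make up. A row lasts 1/10 s, in which the tool goes at most 50 mm and 8.59 degrees, less where a joint would pass 70% of its speed; a pose out of reach is approached as far as the arm can. A call with a gripper value outside its range is refused whole. "jaw" is the finger opening in cm, from 0 to 9.3, set as the call begins (left out, the last holds). The fingers move at their own pace and stop on an object; "squeeze" is the grip in N (left out, the last holds). Time passes only in rows, so rows that repeat a pose let the fingers close. It gives the time, the measured TCP pose, the force and the opening at its end, in the units of the state.
- read_state(): the state, without advancing time (a new reading comes with each control period).
- read_camera(name): name is "side" or "top" or "wrist"; returns (picture, depth): 400x640x3 uint8, blue, green, red; 400x640 float32, m along the optical axis (not along the pixel's ray), 0 where there is no reading.
- camera_params(name): a dict with "K" (3x3 intrinsics, pixels), "eye" and "orientation" of the camera in the world. Camera axes: x right, y up, looking along -z (the intrinsics and any distortion apply to the point x, -y, -z); pixel columns grow to the right and rows downward; lengths in m; the calibration is good to about 2 mm. The wrist camera is an equidistant fisheye: a pixel r from the principal point sees the ray r / f radians off the axis. A picture is of the moment at which its call begins: read the wrist's pose just before it. camera_params takes no time and is no camera call; for the wrist camera it gives the pose at the moment of the call.
- close_job(): hands the job in, once; it reports no verdict.
The state is a dict: "t": time; "q": joint angles; "dq": joint speeds; "joint_torque": joint torques, N m; "tool_pos": TCP position; "orientation": TCP orientation; "force": force on the tool from outside, world axes, zero at the start; "wrist_torque": the same for the moment, N m; "opening": finger opening in m.
Only numpy, scipy, OpenCV 4.12 (cv2) and the standard library are available. Lean on these libraries where they do the work, as an engineer would, in place of code of your own. Each camera call takes 0.05 s, during which the arm holds its last target.

## Task

Clamp the loose mainboard in the board holder: take the crank from the tool tray, fit it fully home on the holder's square drive shaft without ramming it, and wind it clockwise until the board is firmly held against the sprung jaw, without crushing the board. Then lift the crank off and stand it back in the tool tray, leaving the board firmly clamped; move the rail only with the crank, let neither robot nor crank touch the board, and leave everything else on the bench where it is.

Things in the scene. Friction and masses are not known exactly. Their poses are not given: they have to be found in the camera images.
- crank: Removable crank, 0.26 kg, standing upright in the tray. Square steel hub 28 x 28 x 26 mm, in its underside a square socket 13.5 mm wide, 23 mm deep, sides parallel to the hub's. On the hub a flat arm, 14 mm wide, 26 to 34 mm above the underside, runs along x; its other end stands 14 mm out behind the axis. Origin: centre of the underside (socket mouth); x along the arm to the knob, z up.
- grip_mid (a point): Middle of the crank's grip block, a 22 x 22 mm square steel block on the hub's axis, 34 to 66 mm above the hub's underside (this point at 50 mm), flats parallel and square to the arm. Pinch it across the arm to carry, fit and lift the crank.
- knob_mid (a point): Middle of the crank's round black knob, 20 mm in diameter, 34 to 76 mm above the hub's underside (this point at 55 mm), 70 mm from the hub's axis. The knob spins freely on the crank: hold it to wind.
- shaft_end (a point): Centre of the top of the holder's vertical steel drive shaft, 78 mm above the bench: a 12 mm square end, 20 mm long, tip bevelled by 1 mm. x, y square to its flats, turning with the shaft. It fits the socket at four crank angles, with 0.75 mm play all round and about 7 degrees either way.
- drive_shaft: The same shaft; origin on its axis at the top of its 36 mm collar, 58 mm above the bench, where the hub's underside rests when the crank is home. Clockwise from above closes the clamp rail, 15 mm per rad. It turns stiffly (about 0.24 N m, 3.5 N at the knob) and stays where left; each N on the board adds 0.2 N at the knob. Contact with the sprung jaw comes after 1.7 to 3.5 rad.
- clamp_rail: Sliding aluminium rail, 175 mm long, top 52 mm above the bench, on the board's +y side, 5 to 47 mm clear of it at the start; the shaft drives it along the holder's -y. Origin not on the rail: at the start it coincides with the holder's, then moves with the rail. 8 N on the board's edge holds it firmly; more than 40 N would crush it.
- mainboard: Loose green circuit board, 170 x 160 x 3 mm, 0.3 kg, parts on it up to 19 mm high. Origin: centre of its underside, 40 mm above the bench; y is the clamping direction (160 mm). It lies free on two bars; on its -y side, 3 to 21 mm away, is the stop rail's sprung jaw, which yields 1 mm per 8 N, at most 6 mm.
- holder: Board holder's fixed base, 275 x 290 mm. Origin: on the bench under the shaft's axis. x points to the board's bed, 40 to 215 mm along it, lying between y = -145 and 145 mm; y points from stop rail to clamp rail. A drive box 56 x 64 mm and 52 mm high surrounds the shaft; all but the shaft lies below 65 mm.
- tray: Shallow steel tool tray, fixed left or right of the holder, 150 (x) x 130 (y) mm, rim 15 mm high, floor 3 mm above the bench. Origin: centre of its underside. The crank stands in it 8 to 28 mm to the -y side of the middle; a screwdriver lies along the +y side (from y = 30 mm, 29 mm high).
There are look-alikes about, which are no part of the job. Leave any green or purple look-alike of the crank alone.

How it is judged:
On the way, in this order (a step that is already met when the one before it is completed fails the run):
1. the crank is fully home on the shaft (z of crank in the frame of shaft_end below -0.017 m and horizontal distance between crank and shaft_end below 0.004 m and angle between crank's own z axis and vertical below 0.12 rad), for 0.2 s.
2. with the crank home, the board is firmly held by the rail (over 8 N) (all of step 1 and contact force between clamp_rail and mainboard above 8 N), for 0.2 s.
At the end, for the whole second after the job is handed in: The crank stands upright on its hub (within 0.15 rad) on the tray's floor, released and at rest; the board is at rest, still held by the clamp rail with over 7 N (x of crank in the frame of tray between -0.07 and 0.07 m and y of crank in the frame of tray between -0.06 and 0.06 m and z of crank in the frame of tray below 0.008 m and angle between crank's own z axis and vertical below 0.15 rad and linear speed of each of crank, mainboard below 0.02 m/s and contact force between clamp_rail and mainboard above 7 N); the robot touches nothing.
It fails at once if the board is crushed: more than 40 N between clamp rail and board (contact force between clamp_rail and mainboard above 40 N).
It fails at once if the crank is rammed: more than 40 N between crank and shaft before its socket has gone 5 mm over the shaft (z of crank in the frame of shaft_end above -0.005 m and contact force between crank and drive_shaft above 40 N).
It fails at once if robot or crank touches the board (contact force between any of the fingers, the arm, crank and mainboard above 1 N).
It fails at once if the robot pushes the clamp rail (contact force between any of the fingers, the arm and clamp_rail above 2 N).
It fails at once if another thing on the bench is moved by more than 30 mm (distance of any of driver, multimeter, solder_spool, flux_jar, pliers, heat_sink, esd_brush, drill from where it was at the start of the episode above 0.03 m).
It also fails if it takes over 72 s, if anything falls off the work surface, if the arm or the gripper's body presses on something with over 40 N, if the wrist force passes 120 N, or if a joint passes its speed limit or range.

## Working session

There is one attempt and no reset: what is moved stays moved. The work goes in short steps, Python scripts to look and compute and a tool call to move; the robot and the scene stay as the last step left them, time stands still between calls to the robot, and variables do not carry over. Pictures are saved under pics/ and viewed, and the job is handed in when it is done.

Besides the shell and the picture viewer there is one more tool, called after "Request:" by a JSON object that holds its "api" and its "payload", one argument or row to a line. play_rows: Moves the arm, as the interface text tells. Its arguments: {"type":"object","properties":{"increments":{"type":"array"},"jaw":{"type":"number"},"squeeze":{"type":"number"}},"required":["increments"]}

```bash
ls; mkdir -p pics; cat > h.py <<'E'
from plant import *
import numpy as np, cv2
from scipy.spatial.transform import Rotation as R
def save(n,f):
    s=read_state(); p=camera_params(n); a,d=read_camera(n); cv2.imwrite('pics/%s.png'%f,a); np.savez('pics/%s.npz'%f,a=a,d=d,K=p['K'],eye=p['eye'],o=np.array(p['orientation'])); return a,d,p,s
E
python3 - <<'E'
from h import *
for n in ['top','side']:
    a,d,p,s=save(n,n+'0'); print(p)
print(s)
E
```

```text
pics
{'K': array([[454.71204566,   0.        , 314.0835929 ],
       [  0.        , 454.71204566, 194.85063011],
       [  0.        ,   0.        ,   1.        ]]), 'eye': array([ 0.42304447, -0.06026992,  1.38965277]), 'orientation': array([ 0.08568104, -0.06816871, -1.54856869])}
{'K': array([[484.12519112,   0.        , 308.19088023],
       [  0.        , 484.12519112, 199.40652176],
       [  0.        ,   0.        ,   1.        ]]), 'eye': array([-0.0836088 , -1.1149569 ,  0.86699638]), 'orientation': array([ 0.96951627, -0.26979743, -0.4835621 ])}
{'t': 0.05, 'q': array([ 1.10958367e+00,  1.31118811e-01,  1.48926174e+00,  2.67560485e-05,
        1.52298163e+00, -8.53799246e-02]), 'dq': array([ 3.04709233e-04, -1.29485416e-03,  9.15378167e-04, -5.49110212e-04,
        9.43178869e-06,  1.18029013e-03]), 'joint_torque': array([ 1.29434407e-03, -5.61773837e+01, -4.93489909e+01,  7.72043760e-02,
        3.01561737e-02, -6.28707880e-05]), 'tool_pos': array([0.21994914, 0.55765852, 0.22862235]), 'orientation': array([ 2.59662981e+00,  1.76686476e+00, -2.44290302e-03]), 'force': array([ 0.01727104,  0.45653408, -0.43120949]), 'wrist_torque': array([ 0.01162787, -0.03890361,  0.03073464]), 'opening': 0.09321079572886898}
```

View pics/top0.png

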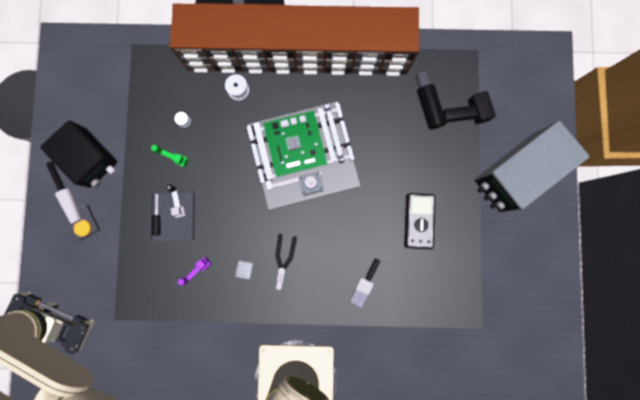

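View pics/side0.png

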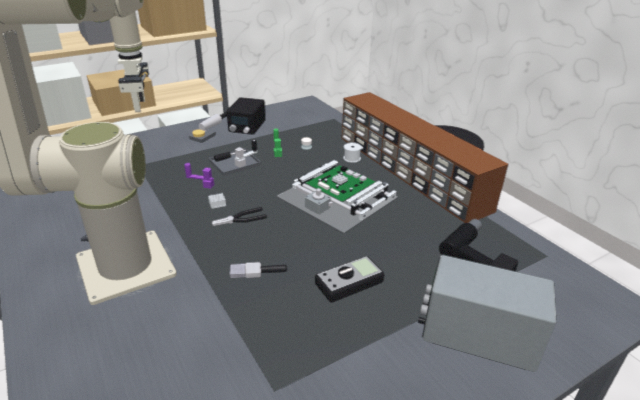

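Candidates for the crank: steel with black knob in the tray, top (176,200); green look-alike (170,156); purple look-alike (195,271). By the description, it is the steel one in the tray. Checking with a close crop.

```bash
python3 - <<'E'
import cv2,numpy as np
a=cv2.imread('pics/top0.png')
c=cv2.resize(a[180:250,140:210],None,fx=8,fy=8,interpolation=cv2.INTER_CUBIC)
cv2.imwrite('pics/c1.png',c)
c=cv2.resize(a[95:215,240:370],None,fx=5,fy=5,interpolation=cv2.INTER_CUBIC)
cv2.imwrite('pics/c2.png',c)
E
```

```text
(no output)
```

View pics/c1.png

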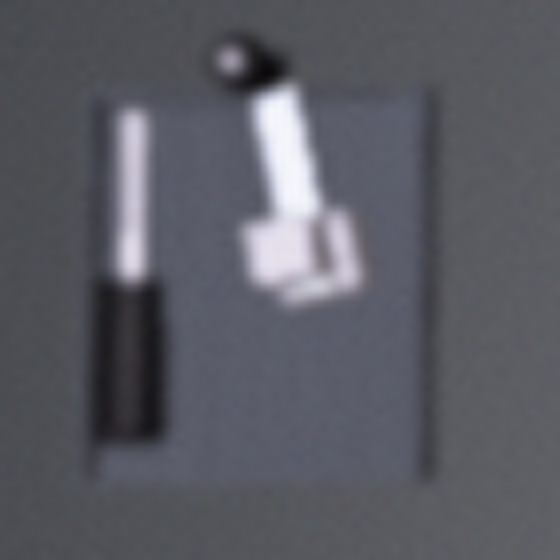

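View pics/c2.png

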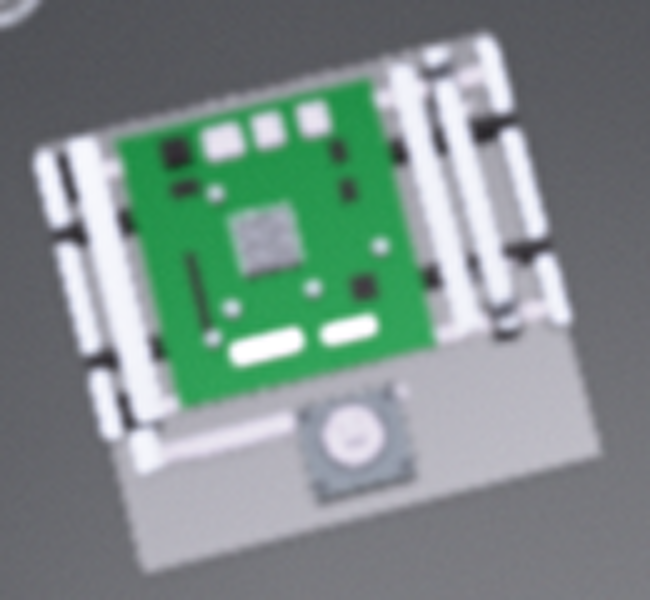

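Crop c1 confirms: steel crank, grip block top at ≈(174.7,211.5), black knob top ≈(169.6,187.8), in the tray; not coloured. c2: shaft centre ≈(311,182), left rail linked to the drive box by a rod = clamp rail.

```bash
cat >> h.py <<'E'
def ray(z,u,v,fish=False):
    K=z['K'];x=(u-K[0,2])/K[0,0];y=(v-K[1,2])/K[1,1]
    if fish:
        r=np.hypot(x,y);k=np.sin(r)/r if r>1e-9 else 1.
        dc=np.array([x*k,-y*k,-np.cos(r)])
    else: dc=np.array([x,-y,-1.])
    o=z['o'] if 'o' in z else np.array(z['orientation'])
    return np.array(z['eye']),R.from_rotvec(o).apply(dc)
def plane(z,u,v,h,fish=False):
    e,d=ray(z,u,v,fish);return e+d*(h-e[2])/d[2]
def proj(z,P,fish=False):
    o=z['o'] if 'o' in z else np.array(z['orientation']);K=z['K']
    c=R.from_rotvec(o).inv().apply(np.array(P)-z['eye']);x,y,w=c[0],-c[1],-c[2]
    if fish:
        r=np.hypot(x,y);th=np.arctan2(r,w);s=th/r if r>1e-9 else 1/w
        return K[0,0]*x*s+K[0,2],K[1,1]*y*s+K[1,2]
    return K[0,0]*x/w+K[0,2],K[1,1]*y/w+K[1,2]
E
python3 - <<'E'
from h import *
z=np.load('pics/top0.npz')
g=plane(z,174.7,211.5,.069);k=plane(z,169.6,187.8,.079)
print('grip',g,'knob',k,np.linalg.norm((k-g)[:2]),np.arctan2(*(k-g)[1::-1]))
print('shaft',plane(z,240+352/5,95+435/5,.078))
b=lambda x,y,h:plane(z,240+x/5,95+y/5,h)
c=[b(115,140,.043),b(370,80,.043),b(437,345,.043),b(180,408,.043)]
for q in c: print(q)
e=c[1]-c[0];print('y dir -e angle',np.arctan2(-e[1],-e[0]))
t=lambda x,y:plane(z,140+x/8,180+y/8,.015)
for q in [(95,92),(432,92),(432,485),(92,480)]: print('tray',t(*q))
p=camera_params('wrist');print(p, read_state()['tool_pos'], R.from_rotvec(read_state()['orientation']).as_matrix())
a,d,p,s=save('wrist','w0')
E
```

```text
grip [0.49596279 0.36140506 0.069     ] knob [0.56410494 0.37665835 0.079     ] 0.06982847688053087 0.22021501152532846
shaft [ 0.58945943 -0.03270086  0.078     ]
[0.7709236  0.11547776 0.043     ]
[ 0.81093352 -0.03807392  0.043     ]
[ 0.64923597 -0.08167769  0.043     ]
[0.60810434 0.07126076 0.043     ]
y dir -e angle 1.825691903974674
tray [0.55854517 0.45164716 0.015     ]
tray [0.56115855 0.32278509 0.015     ]
tray [0.41227635 0.3157306  0.015     ]
tray [0.41140249 0.44446337 0.015     ]
{'K': array([[309.70691629,   0.        , 317.76710285],
       [  0.        , 309.70691629, 204.9381562 ],
       [  0.        ,   0.        ,   1.        ]]), 'eye': array([0.15685385, 0.58316236, 0.38362936]), 'orientation': array([-0.21939437, -0.14602002,  1.18958171])} [0.21994163 0.55770237 0.22869488] [[ 3.67009078e-01  9.30217038e-01 -7.73929831e-04]
 [ 9.30215905e-01 -3.67009848e-01 -1.46352026e-03]
 [-1.64543135e-03 -1.82796617e-04 -9.99998630e-01]]
```

View pics/w0.png

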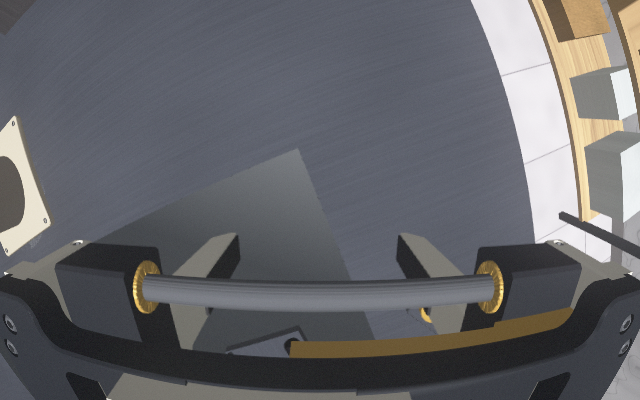

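```bash
python3 - <<'E'
import plant
print([x for x in dir(plant) if not x.startswith('__')])
print(getattr(plant,'tips_ahead',None))
E
```

```text
['IKError', 'camera_params', 'close_job', 'read_camera', 'read_state', 'tips_ahead']
0.011
```

```bash
cat >> h.py <<'E'
def go(x,y,z,psi,s=None,sym=True):
    """print increments to bring TCP to x,y,z with jaw axis (tool x) at world yaw psi"""
    s=s or read_state();M=R.from_rotvec(s['orientation']).as_matrix()
    d=M.T@(np.array([x,y,z])-s['tool_pos'])*100
    cur=np.arctan2(M[1,0],M[0,0]);t=-(psi-cur)
    t=(t+np.pi)%(2*np.pi)-np.pi
    if sym: t=(t+np.pi/2)%np.pi-np.pi/2
    print('inc cm',d.round(2),'turn',round(t,3),'t',round(s['t'],2),'q6',s['q'][5].round(2),'pos',np.round(s['tool_pos'],4),'psi',round(cur,3),'F',np.round(s['force'],1),'op',round(s['opening'],4))
E
python3 - <<'E'
from h import *
p=camera_params('wrist');s=read_state();M=R.from_rotvec(s['orientation']).as_matrix();
for q in [(0,0,0),(0,0,.1),(0,0,.15),(0,-.05,.1),(0,-.1,.1),(0,-.07,.15)]:
    print(q,proj(p,s['tool_pos']+M@np.array(q),True))
go(.496,.361,.2,1.791)
go(.43,.347,.2,1.791)
E
```

```text
(0, 0, 0) (np.float64(317.47606885220773), np.float64(256.28019690542584))
(0, 0, 0.1) (np.float64(317.7011154039348), np.float64(208.86528512359266))
(0, 0, 0.15) (np.float64(317.76196477395393), np.float64(196.07170184786517))
(0, -0.05, 0.1) (np.float64(317.74192207602033), np.float64(149.96512016178076))
(0, -0.1, 0.1) (np.float64(317.78546040717214), np.float64(89.45265784661682))
(0, -0.07, 0.15) (np.float64(317.81287772090093), np.float64(126.08471234860954))
inc cm [-8.17 32.9   2.89] turn -0.596 t 0.15 q6 -0.09 pos [0.22   0.5578 0.2288] psi 1.195 F [-0.1 -0.5  0.3] op 0.0928
inc cm [-11.89  27.27   2.9 ] turn -0.596 t 0.15 q6 -0.09 pos [0.22   0.5578 0.2288] psi 1.195 F [-0.1 -0.5  0.3] op 0.0928
```

Request:
{"api": "play_rows", "payload": {
  "increments": [
    [[-1.2,4.7,0.4,-0.1],[-2.4,9.4,0.8,-0.22],[-3.5,14.1,1.2,-0.34],[-4.7,18.8,1.6,-0.46],[-5.8,23.5,2.0,-0.596]]
  ],
  "jaw": 4.4,
  "squeeze": 30
}}

```text
t: 0.65
tool_pos: [0.4184, 0.4161, 0.2085]
orientation: [1.957, 2.457, -0.003]
force: [-0.2, 0.7, 0.6]
opening: 0.0576
```

```bash
python3 - <<'E'
from h import *
go(.496,.361,.2,1.791)
E
```

```text
inc cm [-7.1   6.33  0.85] turn 0.005 t 0.65 q6 -1.1 pos [0.4184 0.4161 0.2085] psi 1.796 F [-0.2  0.7  0.6] op 0.0576
```

Request:
{"api": "play_rows", "payload": {
  "increments": [
    [[-3.6,3.2,0.4,0],[-7.1,6.3,0.85,0.005],[-7.1,6.3,0.85,0.005]]
  ]
}}

```text
t: 0.95
tool_pos: [0.4994, 0.3565, 0.1986]
orientation: [1.97, 2.445, -0.006]
force: [0.3, 0.9, -1.0]
opening: 0.0441
```

```bash
python3 - <<'E'
from h import *
save('wrist','w1')
go(.496,.361,.2,1.791)
E
```

```text
inc cm [ 0.26 -0.08 -0.11] turn -0.004 t 1.0 q6 -1.24 pos [0.4973 0.3586 0.1989] psi 1.787 F [-1.6  1.3 -0.2] op 0.0442
```

View pics/w1.png

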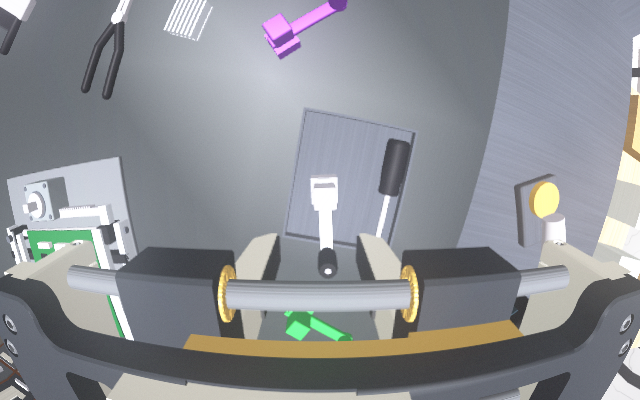

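The steel crank is between the fingers: block at ≈(324,183), knob (328,262), with the purple and green look-alikes well away. Next, a close crop once the arm has settled.

```bash
python3 - <<'E'
from h import *
a,d,p,s=save('wrist','w2')
cv2.imwrite('pics/w2c.png',cv2.resize(a[165:285,275:375],None,fx=5,fy=5,interpolation=cv2.INTER_CUBIC))
go(.496,.361,.2,1.791)
E
```

```text
inc cm [ 0.09  0.02 -0.07] turn -0.002 t 1.05 q6 -1.24 pos [0.496  0.36   0.1993] psi 1.789 F [-0.5 -0.1  0.2] op 0.0442
```

View pics/w2c.png

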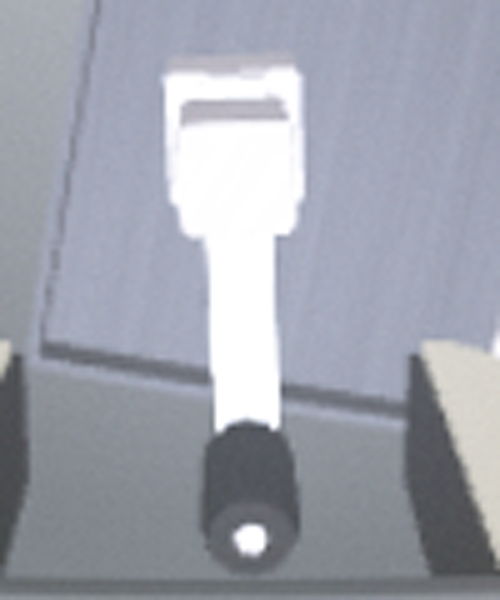

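```bash
python3 - <<'E'
from h import *
z=np.load('pics/w2.npz')
f=lambda x,y,h:plane(z,275+x/5,165+y/5,h,True)
c=[f(182,122,.069),f(290,122,.069),f(295,235,.069),f(183,235,.069)]
for q in c:print(q)
g=np.mean(c,0);k=f(250,538,.079);e=k-g
print(g,k,np.hypot(*e[:2]),np.arctan2(e[1],e[0]))
E
```

```text
[0.4876794  0.35028778 0.069     ]
[0.48330376 0.37007432 0.069     ]
[0.50451023 0.37598103 0.069     ]
[0.509117   0.35509407 0.069     ]
[0.4961526 0.3628593 0.069    ] [0.56417769 0.38056186 0.079     ] 0.07029077755644994 0.2545888488023869
```

```bash
python3 - <<'E'
from h import *
go(.4962,.3627,.045,1.806)
E
```

```text
inc cm [ 0.28  0.12 15.42] turn -0.017 t 1.05 q6 -1.24 pos [0.496  0.36   0.1993] psi 1.789 F [-0.5 -0.1  0.2] op 0.0442
```

Request:
{"api": "play_rows", "payload": {
  "increments": [
    [[0.3,0.1,3.5,-0.017],[0.28,0.1,7.0,-0.017],[0.28,0.1,10.0,-0.017],[0.28,0.1,11.5,-0.017],[0.28,0.1,11.5,-0.017]]
  ]
}}

```text
t: 1.55
tool_pos: [0.4934, 0.3627, 0.0816]
orientation: [-1.942, -2.466, 0.012]
force: [0.4, -0.1, 0.3]
opening: 0.0438
```

```bash
python3 - <<'E'
from h import *
a,d,p,s=save('wrist','w3')
cv2.imwrite('pics/w3c.png',cv2.resize(a[140:340,220:420],None,fx=3,fy=3,interpolation=cv2.INTER_CUBIC))
go(.4962,.3627,.045,1.806)
E
```

```text
inc cm [-0.08  0.13  3.89] turn 0.001 t 1.6 q6 -1.26 pos [0.4949 0.3633 0.0839] psi 1.807 F [-0.1 -0.1  0.5] op 0.0437
```

View pics/w3c.png

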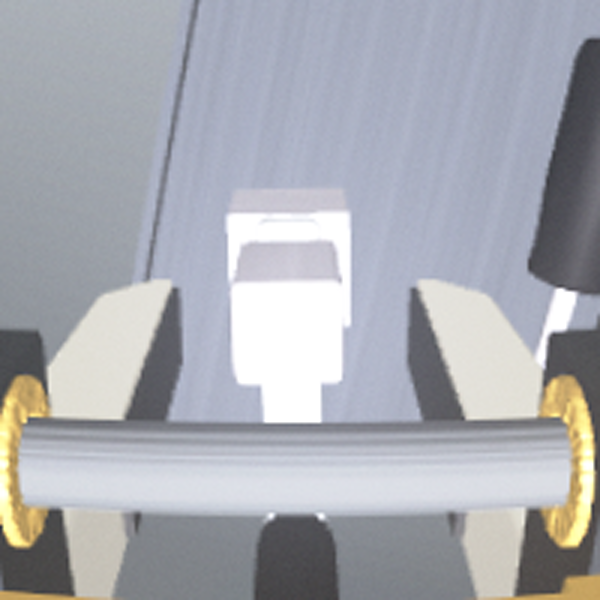

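Crank block centred between the fingers (top face at ≈(316,251)), with room on both sides.

```bash
python3 - <<'E'
from h import *
z=np.load('pics/w3.npz')
f=lambda x,y,h:plane(z,220+x/3,140+y/3,h,True)
for q in [(232,282),(343,282),(343,383),(233,383),(288,332)]: print(f(*q,.069))
go(*f(288,332,.069)[:2],.046,1.806)
E
```

```text
[0.48805083 0.34961337 0.069     ]
[0.48302483 0.37026591 0.069     ]
[0.5037225  0.37566307 0.069     ]
[0.5089196  0.35438243 0.069     ]
[0.49554859 0.36244622 0.069     ]
inc cm [-0.09  0.06  3.79] turn 0.001 t 1.6 q6 -1.26 pos [0.4949 0.3633 0.0839] psi 1.807 F [-0.1 -0.1  0.5] op 0.0437
```

Request:
{"api": "play_rows", "payload": {
  "increments": [
    [[-0.1,0.05,2,0],[-0.1,0.05,3.4,0],[-0.1,0.05,3.8,0],[-0.1,0.05,3.8,0]]
  ]
}}

```text
t: 2.0
tool_pos: [0.4953, 0.3624, 0.0459]
orientation: [-1.943, -2.467, 0.008]
force: [0.3, 0.3, 1.0]
opening: 0.0439
```

Request:
{"api": "play_rows", "payload": {
  "increments": [
    [[0,0,0,0],[0,0,0,0],[0,0,0,0],[0,0,0,0]]
  ],
  "jaw": 0,
  "squeeze": 35
}}

```text
t: 2.4
tool_pos: [0.4957, 0.3626, 0.0466]
orientation: [-1.943, -2.467, 0.006]
force: [-0.9, -1.1, 1.7]
opening: 0.0214
```

```bash
python3 - <<'E'
from h import *
go(.4955,.3624,.046,1.806)
E
```

```text
inc cm [-0.01 -0.02  0.06] turn 0.001 t 2.4 q6 -1.26 pos [0.4957 0.3626 0.0466] psi 1.807 F [-0.9 -1.1  1.7] op 0.0214
```

Request:
{"api": "play_rows", "payload": {
  "increments": [
    [[0,0,-1.5,0],[0,0,-5,0],[0,0,-9,0],[0,0,-13,0],[0,0,-17,0]]
  ]
}}

```text
t: 2.9
tool_pos: [0.4959, 0.3628, 0.2191]
orientation: [-1.943, -2.467, 0.006]
force: [0.4, 0.8, -2.0]
opening: 0.0217
```

```bash
python3 - <<'E'
from h import *
go(.667,-.014,.23,1.806)
E
```

```text
inc cm [-40.64   7.81  -1.06] turn 0.001 t 2.9 q6 -1.26 pos [0.4959 0.3628 0.2191] psi 1.807 F [ 0.4  0.8 -2. ] op 0.0217
```

Request:
{"api": "play_rows", "payload": {
  "increments": [
    [[-2.5,0.5,-0.3,0],[-6.5,1.3,-0.6,0],[-11,2.1,-1,0],[-15.5,3,-1,0],[-20,3.9,-1,0]]
  ]
}}

```text
t: 3.4
tool_pos: [0.581, 0.1759, 0.2305]
orientation: [-1.943, -2.468, 0.005]
force: [0.5, 0.8, -2.3]
opening: 0.0218
```

Request:
{"api": "play_rows", "payload": {
  "increments": [
    [[-4.5,0.8,0,0],[-9,1.7,0,0],[-13.5,2.6,0,0],[-17.5,3.3,0,0],[-20.5,3.9,0,0]]
  ]
}}

```text
t: 3.9
tool_pos: [0.6674, -0.017, 0.2315]
orientation: [-1.945, -2.466, 0.005]
force: [0.5, 0.1, -3.2]
opening: 0.0218
```

```bash
python3 - <<'E'
from h import *
go(.667,-.014,.23,1.806)
E
```

```text
inc cm [0.3  0.04 0.15] turn -0.0 t 3.9 q6 -1.91 pos [ 0.6674 -0.017   0.2315] psi 1.806 F [ 0.5  0.1 -3.2] op 0.0218
```

Request:
{"api": "play_rows", "payload": {
  "increments": [
    [[0.3,0,0.1,0],[0.3,0,0.1,0],[0.3,0,0.1,0]]
  ]
}}

```text
t: 4.2
tool_pos: [0.6663, -0.0132, 0.2308]
orientation: [-1.944, -2.467, 0.005]
force: [0.2, 0.8, -2.2]
opening: 0.0221
```

```bash
python3 - <<'E'
from h import *
a,d,p,s=save('wrist','w4')
go(.667,-.014,.23,1.806)
print(proj(p,[.5894,-.0327,.078],True))
E
```

```text
inc cm [-0.12  0.04  0.09] turn 0.001 t 4.25 q6 -1.9 pos [ 0.6663 -0.0129  0.2309] psi 1.807 F [ 0.2  0.1 -1.8] op 0.0216
(np.float64(316.8407167529115), np.float64(117.14619004423801))
```

View pics/w4.png

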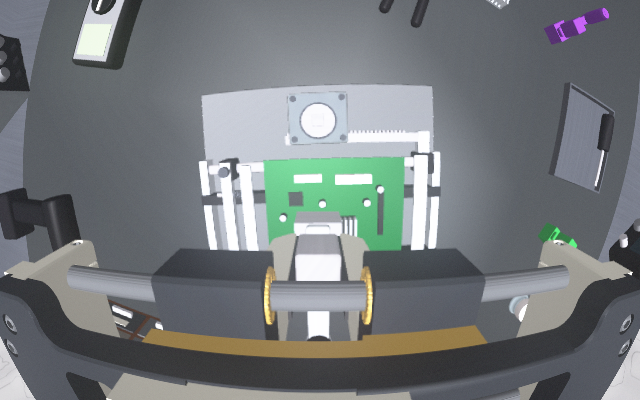

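```bash
python3 - <<'E'
from h import *
z=np.load('pics/w4.npz');a=z['a']
c=a[90:150,285:350]; print(c.reshape(-1,3).max(0))
g=c.min(2).astype(float)
g=np.clip((g-150)*2.4,0,255).astype(np.uint8)
cv2.imwrite('pics/w4c.png',cv2.resize(c,None,fx=9,fy=9,interpolation=cv2.INTER_CUBIC))
cv2.imwrite('pics/w4d.png',cv2.resize(g,None,fx=9,fy=9,interpolation=cv2.INTER_CUBIC))
E
```

```text
[254 252 252]
```

View pics/w4d.png

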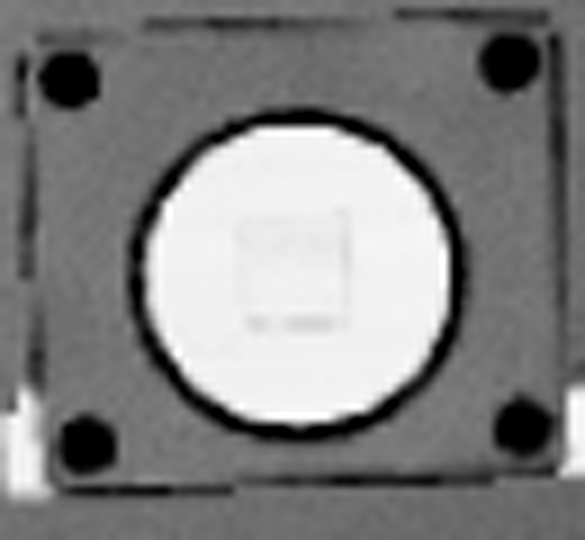

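The collar disc is clear; the square end shows faintly at crop (292,270). I'll stretch the contrast and use depth.

```bash
python3 - <<'E'
from h import *
z=np.load('pics/w4.npz');a=z['a']
c=a[105:137,300:335].astype(float).min(2)
print(c.min(),c.max())
g=np.clip((c-215)*6.5,0,255).astype(np.uint8)
d=z['d'][105:137,300:335]; print(np.unique(d.round(3))[:5], d.min(),d.max())
dd=np.clip((d-d[d>0].min())/(0.03)*255,0,255).astype(np.uint8)
cv2.imwrite('pics/w4e.png',np.hstack([cv2.resize(x,None,fx=11,fy=11,interpolation=cv2.INTER_CUBIC) for x in (g,dd)]))
E
```

```text
135.0 252.0
[0.    0.294 0.295 0.296 0.297] 0.0 0.32631677
```

View pics/w4e.png

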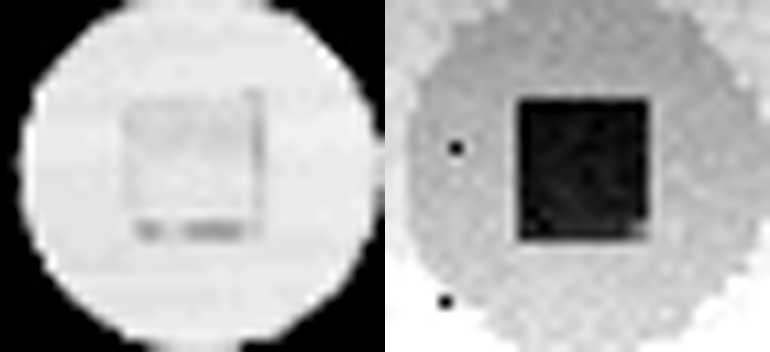

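```bash
cat >> h.py <<'E'
def cloud(z,box,zlo,zhi):
    v0,v1,u0,u1=box;P=[]
    for v in range(v0,v1):
        for u in range(u0,u1):
            dd=z['d'][v,u]
            if dd<=0: continue
            e,r=ray(z,u,v,True)
            o=R.from_rotvec(z['o']).inv().apply(r)
            p=e+r*dd/(-o[2])
            if zlo<p[2]<zhi:P.append(p)
    return np.array(P)
E
python3 - <<'E'
from h import *
z=np.load('pics/w4.npz')
P=cloud(z,(100,140,295,340),.07,.09)
print(len(P),P.mean(0),P[:,2].min(),P[:,2].max())
r=cv2.minAreaRect((P[:,:2]*1000).astype(np.float32)); print(r)
Q=cloud(z,(90,150,285,350),.053,.064);print(len(Q),Q[:,2].mean(),cv2.minEnclosingCircle((Q[:,:2]*1000).astype(np.float32)))
# intensity edges: top square corners in crop w4e
for (u,v) in [(122,97),(262,97),(262,222),(122,222)]: print(plane(z,300+u/11-.5+.0,105+v/11-.5,.078,True))
# drive box holes
h=[plane(z,285+x/9-.45,90+y/9-.45,.052,True) for x,y in [(70,80),(510,62),(523,427),(88,446)]]
for q in h: print('hole',q)
print(np.mean(h,0))
# collar circle
print('collar',plane(z,285+298/9-.45,90+275/9-.45,.058,True))
E
```

```text
151 [ 0.59189804 -0.03146229  0.07744645] 0.07068842898842193 0.0795795376749438
((591.9426879882812, -31.427326202392578), (12.057921409606934, 10.895240783691406), 13.522200584411621)
984 0.05672143661148856 ((589.0670166015625, -32.60091781616211), 37.226383209228516)
[ 0.58711287 -0.03956022  0.078     ]
[ 0.58419402 -0.02741564  0.078     ]
[ 0.59519051 -0.02475325  0.078     ]
[ 0.5981174  -0.03692436  0.078     ]
hole [ 0.5746041  -0.06324352  0.052     ]
hole [ 0.56033494 -0.01314713  0.052     ]
hole [ 0.60263061 -0.0011689   0.052     ]
hole [ 0.61701436 -0.05102606  0.052     ]
[ 0.588646  -0.0321464  0.052    ]
collar [ 0.59152038 -0.03140388  0.058     ]
```

```bash
python3 - <<'E'
from h import *
z=np.load('pics/w4.npz');a=z['a']
cv2.imwrite('pics/w4f.png',cv2.resize(a[200:300,265:370],None,fx=6,fy=6,interpolation=cv2.INTER_CUBIC))
E
```

```text
(no output)
```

View pics/w4f.png

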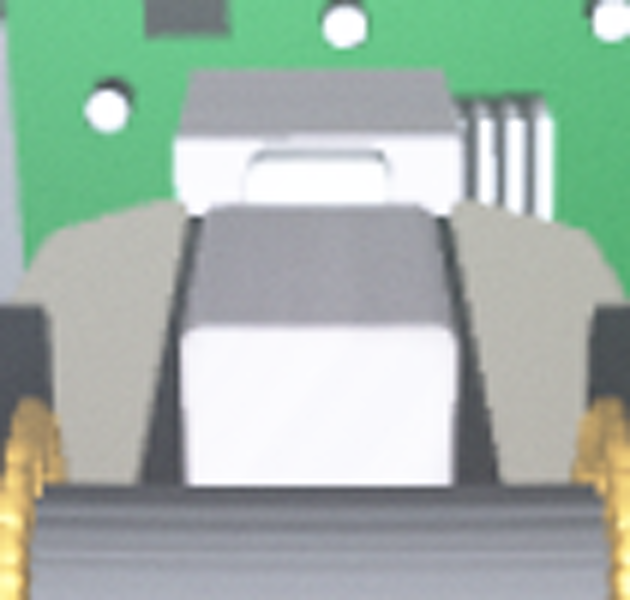

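```bash
python3 - <<'E'
from h import *
z=np.load('pics/w4.npz')
s=read_state();T=np.array([.6663,-.0131,.2309]);M=R.from_rotvec(s['orientation']).as_matrix()
f=lambda x,y,h:M.T@(plane(z,265+x/6-.4,200+y/6-.4,h,True)-T)*1000
b=T[2]-.0436
for q in [(182,326,b+.066),(458,326,b+.066),(175,137,b+.026),(463,137,b+.026),(192,70,b),(445,70,b)]: print(q[:2],f(*q).round(2))
print('shaft in tool', (M.T@(np.array([.5915,-.0316,.078])-T)*1000).round(2))
go(.5915,-.0316,.16,1.806)
E
```

```text
(182, 326) [-10.47 -10.89 -22.35]
(458, 326) [ 10.91 -10.91 -22.39]
(175, 137) [-13.9  -13.7   17.66]
(463, 137) [ 14.17 -13.72  17.62]
(192, 70) [-13.96 -13.34  43.66]
(445, 70) [ 14.11 -13.35  43.62]
shaft in tool [ -0.23 -76.62 153.12]
inc cm [-0.05 -7.69  7.11] turn 0.001 t 4.25 q6 -1.9 pos [ 0.6663 -0.0129  0.2309] psi 1.807 F [ 0.2  0.1 -1.8] op 0.0216
```

Request:
{"api": "play_rows", "payload": {
  "increments": [
    [[0,-2.5,0,0],[0,-5.5,1,0],[0,-7.5,3,0],[0,-7.7,6,0],[0,-7.7,7.1,0]]
  ]
}}

```text
t: 4.75
tool_pos: [0.589, -0.0298, 0.1575]
orientation: [-1.94, -2.466, 0.008]
force: [-0.1, 0.1, -3.0]
opening: 0.022
```

Request:
{"api": "play_rows", "payload": {
  "increments": [
    [[0,0,1,0],[0,0,1.5,0],[0,0,1.5,0]]
  ]
}}

```text
t: 5.05
tool_pos: [0.589, -0.0294, 0.1423]
orientation: [-1.939, -2.466, 0.008]
force: [0.6, -0.2, -2.0]
opening: 0.0218
```

```bash
python3 - <<'E'
from h import *
read_camera('wrist')
a,d,p,s=save('wrist','w5')
go(.5914,-.0317,.1416,1.806)
print(proj(p,[.5914,-.0317,.078],True))
cv2.imwrite('pics/w5c.png',cv2.resize(a[150:280,250:390],None,fx=5,fy=5,interpolation=cv2.INTER_CUBIC))
E
```

```text
inc cm [-0.23  0.12  0.19] turn 0.003 t 5.15 q6 -1.94 pos [ 0.5897 -0.0297  0.1435] psi 1.809 F [ 1.  -0.7 -2.2] op 0.022
(np.float64(314.1293240731581), np.float64(223.241228686117))
```

View pics/w5c.png

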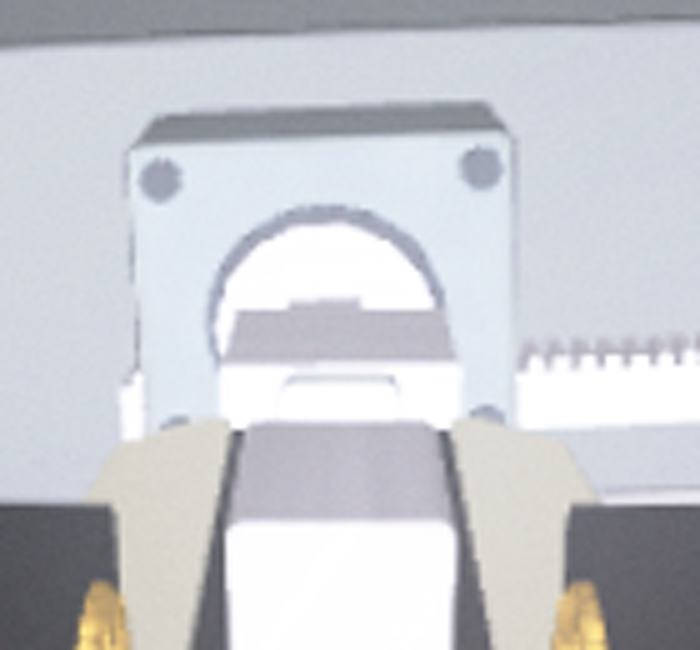

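```bash
python3 - <<'E'
from h import *
z=np.load('pics/w5.npz')
f=lambda x,y,h:plane(z,250+x/5-.4,150+y/5-.4,h,True)
A=f(288,299,.058);B=f(360,299,.058);m=(A+B)/2
print(A,B,np.linalg.norm(A-B), 'yaw',np.arctan2(A[0]-B[0],B[1]-A[1]))
print('centre', m+.006*np.array([np.cos(.236),np.sin(.236),0]))
# collar top circle extent: left 215 at row 330?, right 440; top 222
print('collar front', f(327,222,.058)+.018*np.array([np.cos(.236),np.sin(.236),0]))
g=cv2.cvtColor(z['a'],cv2.COLOR_BGR2GRAY)
print(g[204:214,302:326])
E
```

```text
[ 0.5875118  -0.03859924  0.058     ] [ 0.58477534 -0.02737298  0.058     ] 0.011554964243509248 yaw 0.23909222477419662
centre [ 0.59197726 -0.03158322  0.058     ]
collar front [ 0.59126371 -0.03126785  0.058     ]
[[254 254 254 255 254 255 254 255 255 255 254 255 255 255 255 255 255 255
  255 255 255 255 255 255]
 [254 255 254 255 255 255 255 255 255 255 255 255 255 255 255 255 255 255
  255 255 255 255 255 255]
 [255 255 255 255 255 255 255 255 255 255 255 255 255 255 255 255 255 255
  255 255 255 255 255 255]
 [254 254 254 254 254 255 254 255 255 254 254 254 255 255 255 255 254 255
  254 254 254 254 254 254]
 [254 254 254 254 254 254 254 254 254 254 254 254 254 254 254 254 254 254
  254 254 254 254 254 254]
 [254 254 254 254 254 251 247 247 247 247 247 242 236 237 236 237 237 237
  233 229 248 254 255 255]
 [255 255 255 255 255 244 218 220 218 219 219 211 202 203 204 207 205 205
  201 208 243 254 255 255]
 [250 250 250 250 250 225 191 190 193 191 193 193 193 192 192 193 193 194
  194 201 228 248 250 250]
 [191 190 194 192 193 192 194 193 194 193 193 194 192 194 192 194 193 193
  195 193 194 193 192 193]
 [189 191 191 188 191 190 189 191 190 192 191 192 192 190 189 190 191 189
  191 191 192 193 190 192]]
```

```bash
python3 - <<'E'
from h import *
go(.5913,-.0316,.1256,1.81)
E
```

```text
inc cm [-0.22  0.12  1.79] turn -0.001 t 5.15 q6 -1.94 pos [ 0.5897 -0.0297  0.1435] psi 1.809 F [ 1.  -0.7 -2.2] op 0.022
```

Request:
{"api": "play_rows", "payload": {
  "increments": [
    [[-0.22,0.12,0.5,0],[-0.22,0.12,1.2,0],[-0.22,0.12,1.7,0],[-0.22,0.12,1.7,0]]
  ]
}}

```text
t: 5.55
tool_pos: [0.5905, -0.0316, 0.125]
orientation: [-1.939, -2.466, 0.009]
force: [-0.3, -0.3, -3.0]
opening: 0.0216
```

```bash
python3 - <<'E'
from h import *
go(.5913,-.0316,.1216,1.81)
E
```

```text
inc cm [-0.02  0.08  0.34] turn -0.001 t 5.55 q6 -1.95 pos [ 0.5905 -0.0316  0.125 ] psi 1.809 F [-0.3 -0.3 -3. ] op 0.0216
```

Request:
{"api": "play_rows", "payload": {
  "increments": [
    [[-0.02,0.08,0.05,0],[-0.02,0.08,0.15,0],[-0.02,0.08,0.25,0],[-0.02,0.08,0.35,0],[-0.02,0.08,0.45,0]]
  ]
}}

```text
t: 6.05
tool_pos: [0.5913, -0.0316, 0.1206]
orientation: [-1.939, -2.466, 0.008]
force: [0.9, 0.2, -2.5]
opening: 0.0221
```

```bash
python3 - <<'E'
from h import *
go(.5913,-.0316,.1156,1.81)
E
```

```text
inc cm [0.  0.  0.5] turn -0.001 t 6.05 q6 -1.95 pos [ 0.5913 -0.0316  0.1206] psi 1.809 F [ 0.9  0.2 -2.5] op 0.0221
```

Request:
{"api": "play_rows", "payload": {
  "increments": [
    [[0,0,0.1,0],[0,0,0.2,0],[0,0,0.3,0],[0,0,0.4,0],[0,0,0.4,0]]
  ]
}}

```text
t: 6.55
tool_pos: [0.5912, -0.0316, 0.1163]
orientation: [-1.939, -2.466, 0.009]
force: [1.3, 0.6, -2.0]
opening: 0.0217
```

Request:
{"api": "play_rows", "payload": {
  "increments": [
    [[0,0,0.3,0],[0,0,0.6,0],[0,0,0.9,0],[0,0,1.2,0],[0,0,1.35,0]]
  ]
}}

```text
t: 7.05
tool_pos: [0.5909, -0.0316, 0.1023]
orientation: [-1.939, -2.465, 0.009]
force: [-0.3, 0.7, -2.6]
opening: 0.0222
```

Request:
{"api": "play_rows", "payload": {
  "increments": [
    [[0,0,0.1,0],[0,0,0.15,0],[0,0,0.2,0],[0,0,0.2,0]]
  ]
}}

```text
t: 7.45
tool_pos: [0.591, -0.0316, 0.1016]
orientation: [-1.939, -2.466, 0.009]
force: [-5.4, 0.1, 7.1]
opening: 0.022
```

Request:
{"api": "play_rows", "payload": {
  "increments": [
    [[0,0,0,0],[0,0,0,0],[0,0,0,0]]
  ],
  "jaw": 4.4
}}

```text
t: 7.75
tool_pos: [0.5913, -0.0316, 0.1018]
orientation: [-1.939, -2.466, 0.008]
force: [0.8, 0.4, 0.8]
opening: 0.0405
```

Request:
{"api": "play_rows", "payload": {
  "increments": [
    [[0,0,-1,0],[0,0,-3,0],[0,0,-5.5,0],[0,1,-6,0],[0,3,-6,0]]
  ]
}}

```text
t: 8.25
tool_pos: [0.622, -0.0248, 0.1648]
orientation: [-1.942, -2.468, 0.005]
force: [0.1, 0.0, -0.1]
opening: 0.0441
```

```bash
python3 - <<'E'
from h import *
a,d,p,s=save('wrist','w6')
c=np.array([.5913,-.0316]);k=c+.07*np.array([np.cos(.238),np.sin(.238)])
print(k);go(*k,.108,1.81)
E
```

```text
[ 0.6593268  -0.01509684]
inc cm [0.03 3.66 5.58] turn -0.001 t 8.3 q6 -1.93 pos [ 0.624  -0.024   0.1639] psi 1.809 F [-2.5  1.2 -0.4] op 0.0442
```

View pics/w6.png

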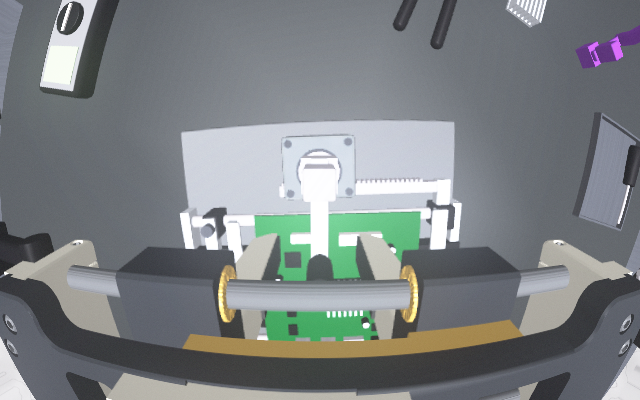

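Request:
{"api": "play_rows", "payload": {
  "increments": [
    [[0,2.5,0,0],[0,3.66,1,0],[0,3.66,3.5,0],[0,3.66,5.4,0],[0,3.66,5.5,0]]
  ]
}}

```text
t: 8.8
tool_pos: [0.6569, -0.0152, 0.1052]
orientation: [-1.938, -2.465, 0.009]
force: [-0.4, 0.0, -0.4]
opening: 0.0441
```

```bash
python3 - <<'E'
from h import *
a,d,p,s=save('wrist','w7')
go(.6593,-.0151,.108,1.81)
cv2.imwrite('pics/w7c.png',cv2.resize(a[100:300,220:420],None,fx=3,fy=3,interpolation=cv2.INTER_CUBIC))
E
```

```text
inc cm [-0.01  0.14 -0.1 ] turn -0.001 t 8.85 q6 -1.91 pos [ 0.6579 -0.0153  0.1071] psi 1.809 F [-0.8 -0.5  0.3] op 0.0442
```

View pics/w7c.png

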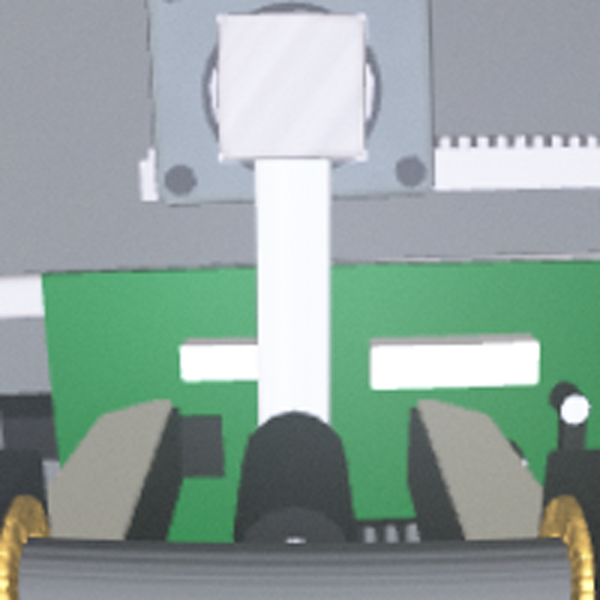

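Knob (crop (295,480)) sits midway between the open fingers. Closing on it.

Request:
{"api": "play_rows", "payload": {
  "increments": [
    [[0,0.14,-0.1,0],[0,0.14,-0.1,0],[0,0.14,-0.1,0],[0,0.14,-0.1,0],[0,0.14,-0.1,0]]
  ],
  "jaw": 0,
  "squeeze": 35
}}

```text
t: 9.35
tool_pos: [0.66, -0.015, 0.1091]
orientation: [-1.941, -2.467, 0.005]
force: [1.9, 1.0, 3.0]
opening: 0.0196
```

```bash
python3 - <<'E'
from h import *
save('top','top1')
go(.6593,-.0151,.108,1.81)
z=np.load('pics/top1.npz')
cv2.imwrite('pics/top1c.png',cv2.resize(z['a'][95:215,240:370],None,fx=6,fy=5,interpolation=cv2.INTER_CUBIC))
E
```

```text
inc cm [ 0.   -0.07  0.11] turn -0.001 t 9.4 q6 -1.91 pos [ 0.66   -0.015   0.1091] psi 1.809 F [1.6 0.9 3.6] op 0.0193
```

View pics/top1c.png

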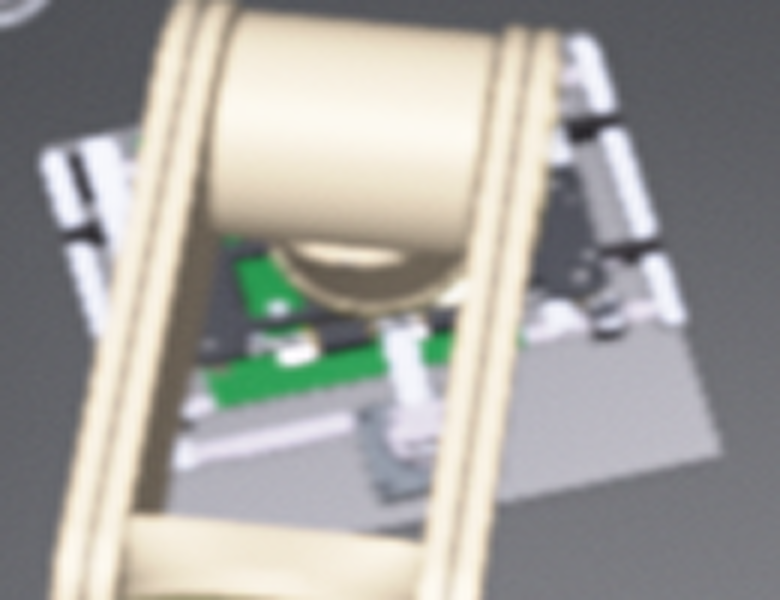

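```bash
python3 - <<'E'
from h import *
z=np.load('pics/w4.npz')
cv2.imwrite('pics/w4g.png',cv2.resize(z['a'][150:255,195:450],None,fx=3.1,fy=5,interpolation=cv2.INTER_CUBIC))
g=z['a']
for r in (190,):
    print(' '.join('%d:%s'%(u,','.join(map(str,g[r,u]))) for u in list(range(225,270))+list(range(396,445))))
E
```

```text
225:255,254,254 226:255,254,254 227:255,254,253 228:255,254,254 229:255,254,254 230:255,255,254 231:249,243,240 232:162,154,150 233:166,157,154 234:148,140,134 235:145,136,130 236:145,136,130 237:146,137,133 238:141,131,127 239:142,133,128 240:173,165,159 241:244,237,233 242:255,254,254 243:255,254,254 244:255,254,254 245:255,254,254 246:255,254,254 247:255,254,254 248:255,254,254 249:255,254,254 250:255,254,254 251:255,254,253 252:196,184,179 253:137,130,124 254:139,131,127 255:139,133,128 256:137,130,125 257:140,132,127 258:139,132,126 259:139,133,128 260:126,121,113 261:113,109,102 262:115,110,105 263:113,106,102 264:115,111,103 265:143,195,111 266:145,202,111 267:148,206,111 268:146,205,111 269:146,204,110 396:133,188,101 397:132,187,99 398:132,188,99 399:131,187,100 400:130,185,98 401:133,188,100 402:131,187,101 403:131,180,101 404:116,112,105 405:119,114,107 406:119,113,106 407:118,113,106 408:117,110,104 409:117,112,105 410:117,111,105 411:119,112,107 412:127,120,112 413:177,170,162 414:255,254,254 415:255,254,254 416:255,254,254 417:255,254,254 418:255,254,254 419:255,254,254 420:255,254,254 421:255,254,254 422:255,255,254 423:255,255,254 424:255,255,254 425:255,254,254 426:255,255,254 427:178,165,161 428:111,106,100 429:114,107,101 430:114,107,102 431:115,106,103 432:112,104,98 433:112,103,100 434:111,105,99 435:112,103,97 436:109,103,99 437:111,102,97 438:112,102,99 439:110,101,97 440:124,116,110 441:151,142,136 442:153,145,138 443:151,144,138 444:150,143,138
```

View pics/w4g.png

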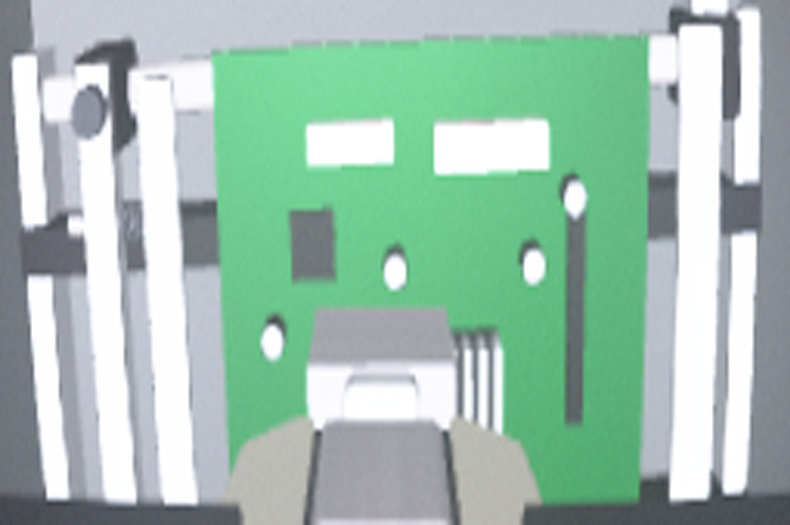

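```bash
python3 - <<'E'
from h import *
z=np.load('pics/w4.npz')
j=plane(z,251.9,190,.052,True);b0=plane(z,264.5,190,.043,True);b1=plane(z,403.5,190,.043,True);c=plane(z,413,190,.052,True)
y=np.array([-np.sin(.277),np.cos(.277)])
v=[float(q[:2]@y) for q in (j,b0,b1,c)];print(np.diff(v)*1000)
y=np.array([-np.sin(.255),np.cos(.255)])
v=[float(q[:2]@y) for q in (j,b0,b1,c)];print(np.diff(v)*1000)
E
```

```text
[ 12.68439278 159.85944822   8.8453233 ]
[ 12.73388902 159.95592236   8.80944037]
```

```bash
cat >> h.py <<'E'
C=np.array([.5913,-.0316])
def wind(yaws,z=.1085,r=.0702):
    s=read_state();M=R.from_rotvec(s['orientation']).as_matrix();cur=np.arctan2(M[1,0],M[0,0])
    rel=s['tool_pos'][:2]-C;a=np.arctan2(rel[1],rel[0])
    rad=rel/np.hypot(*rel);tan=np.array([rad[1],-rad[0]])
    print('yaw',round(a,3),'wound',round(.238-a,3),'r',round(np.hypot(*rel)*1e3,1),'z',round(s['tool_pos'][2],4),'t',s['t'],'q6',round(s['q'][5],2),'F tan(cw) %.1f rad %.1f z %.1f'%(s['force'][:2]@tan,s['force'][:2]@rad,s['force'][2]))
    print([[round(float(v),2) for v in list(M.T@(np.array([*(C+r*np.array([np.cos(w),np.sin(w)])),z])-s['tool_pos'])*100)+[-((w+np.pi/2-cur+np.pi)%(2*np.pi)-np.pi)]] for w in yaws])
E
python3 -c "
from h import *
wind([.138,.038,-.062,-.162,-.262])"
```

```text
yaw 0.237 wound 0.001 r 70.7 z 0.1091 t 9.4 q6 -1.91 F tan(cw) -0.5 rad 1.8 z 3.6
[[-0.7, -0.08, 0.06, 0.1], [-1.39, -0.19, 0.06, 0.2], [-2.07, -0.36, 0.06, 0.3], [-2.73, -0.6, 0.06, 0.4], [-3.36, -0.91, 0.06, 0.5]]
```

Request:
{"api": "play_rows", "payload": {
  "increments": [
    [[-0.7,-0.08,0.06,0.1],[-1.4,-0.19,0.06,0.2],[-2.07,-0.36,0.06,0.3],[-2.73,-0.6,0.06,0.4],[-3.36,-0.91,0.06,0.5]]
  ]
}}

```text
t: 9.9
tool_pos: [0.6601, -0.0492, 0.1094]
orientation: [-2.496, -1.907, 0.002]
force: [2.8, 3.2, 2.2]
opening: 0.0194
```

```bash
python3 -c "
from h import *
wind(np.array([-.362,-.462,-.562,-.662,-.762]))"
```

```text
yaw -0.251 wound 0.489 r 71.0 z 0.1094 t 9.9 q6 -1.46 F tan(cw) -3.8 rad 1.9 z 2.2
[[-0.78, -0.11, 0.09, 0.1], [-1.47, -0.21, 0.09, 0.2], [-2.15, -0.38, 0.09, 0.3], [-2.81, -0.62, 0.09, 0.4], [-3.45, -0.92, 0.09, 0.5]]
```

Request:
{"api": "play_rows", "payload": {
  "increments": [
    [[-0.75,-0.1,0.0,0.1],[-1.45,-0.21,0.0,0.2],[-2.15,-0.38,0.0,0.3],[-2.8,-0.62,0.0,0.4],[-3.45,-0.92,0.0,0.5]]
  ]
}}

```text
t: 10.4
tool_pos: [0.6428, -0.0799, 0.1097]
orientation: [-2.893, -1.225, -0.001]
force: [3.7, 3.1, -1.2]
opening: 0.0193
```

```bash
python3 -c "
from h import *
wind(np.array([-.842,-.922,-1.0,-1.06,-1.06]),z=.1095)"
```

```text
yaw -0.754 wound 0.992 r 70.6 z 0.1097 t 10.4 q6 -1.0 F tan(cw) -4.8 rad 0.6 z -1.2
[[-0.62, -0.06, 0.02, 0.07], [-1.18, -0.12, 0.02, 0.15], [-1.71, -0.23, 0.02, 0.23], [-2.12, -0.34, 0.02, 0.29], [-2.12, -0.34, 0.02, 0.29]]
```

Request:
{"api": "play_rows", "payload": {
  "increments": [
    [[-0.6,-0.06,0.02,0.07],[-1.2,-0.12,0.02,0.15],[-1.7,-0.23,0.02,0.23],[-2.1,-0.34,0.02,0.29],[-2.1,-0.34,0.02,0.29]]
  ]
}}

```text
t: 10.9
tool_pos: [0.626, -0.0929, 0.1098]
orientation: [3.04, 0.792, 0.002]
force: [3.9, -0.0, -0.4]
opening: 0.0192
```

```bash
python3 -c "
from h import *
wind(np.array([-1.11,-1.16,-1.21]),z=.1095)
save('wrist','w8')
"
```

```text
yaw -1.055 wound 1.293 r 70.4 z 0.1098 t 10.9 q6 -0.74 F tan(cw) -3.4 rad 2.0 z -0.4
[[-0.39, -0.03, 0.03, 0.05], [-0.74, -0.06, 0.03, 0.1], [-1.08, -0.1, 0.03, 0.15]]
```

View pics/w8.png

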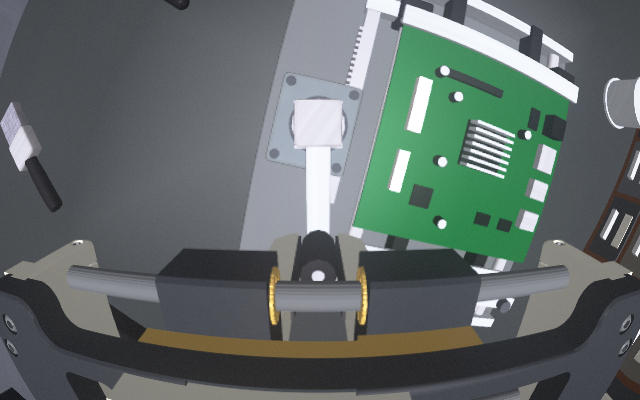

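The rail (upper right) has reached the board; the stop side is near (450,250). Zooming there.

```bash
python3 -c "
from h import *
z=np.load('pics/w8.npz')
cv2.imwrite('pics/w8c.png',cv2.resize(z['a'][215:285,340:480],None,fx=5.5,fy=5.5,interpolation=cv2.INTER_CUBIC))
"
```

```text
(no output)
```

View pics/w8c.png

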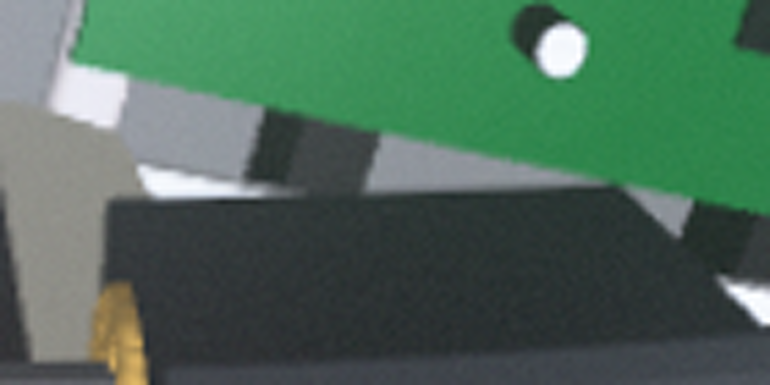

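Request:
{"api": "play_rows", "payload": {
  "increments": [
    [[-0.39,-0.03,0.03,0.05],[-0.74,-0.06,0.03,0.1],[-1.08,-0.1,0.03,0.15],[-1.08,-0.1,0.03,0.15]]
  ]
}}

```text
t: 11.35
tool_pos: [0.6166, -0.0973, 0.1097]
orientation: [3.09, 0.567, 0.003]
force: [3.4, -0.3, -0.5]
opening: 0.0194
```

```bash
python3 -c "
from h import *
wind(np.array([-1.26,-1.31,-1.36]),z=.1095)
save('wrist','w9')
z=np.load('pics/w9.npz')
cv2.imwrite('pics/w9c.png',cv2.resize(z['a'][200:290,340:500],None,fx=5,fy=5,interpolation=cv2.INTER_CUBIC))
"
```

```text
yaw -1.204 wound 1.442 r 70.4 z 0.1097 t 11.35 q6 -0.6 F tan(cw) -3.1 rad 1.5 z -0.5
[[-0.39, -0.03, 0.02, 0.05], [-0.74, -0.06, 0.02, 0.1], [-1.09, -0.1, 0.02, 0.15]]
```

View pics/w9c.png

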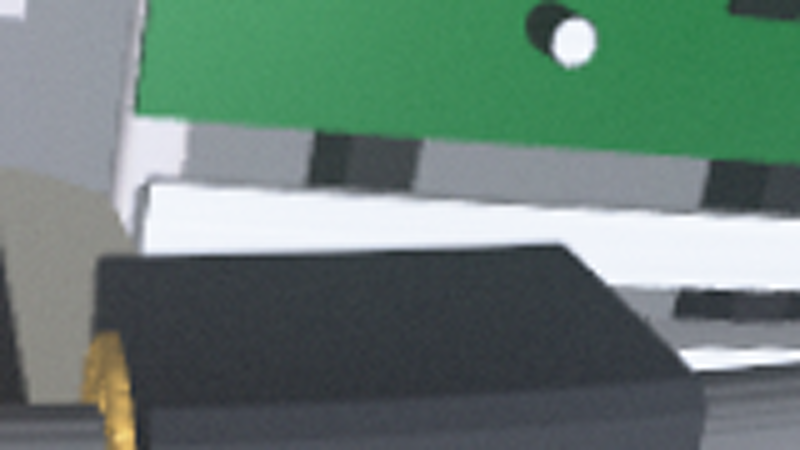

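Stop jaw (white bar, crop row ≈185) and board edge (≈130) still have a gap; measuring it.

```bash
cat > gap.py <<'E'
from h import *
def gap(n,b,j,y=.266):
    z=np.load('pics/%s.npz'%n);d=np.array([-np.sin(y),np.cos(y)])
    B=plane(z,*b,.043,True)[:2];J=plane(z,*j,.052,True)[:2];print('gap mm',(B-J)@d*1000)
E
python3 -c "
from gap import *
gap('w9',(340+300/5-.4,200+131/5-.4),(340+300/5-.4,200+187/5-.4))
gap('w9',(340+600/5-.4,200+152/5-.4),(340+600/5-.4,200+206/5-.4))
"
```

```text
gap mm 6.021759077908726
gap mm 6.219712501808168
```

Request:
{"api": "play_rows", "payload": {
  "increments": [
    [[-0.4,-0.03,0.02,0.05],[-0.74,-0.06,0.02,0.1],[-1.1,-0.1,0.02,0.15],[-1.43,-0.16,0.02,0.2],[-1.43,-0.16,0.02,0.2]]
  ]
}}

```text
t: 11.9
tool_pos: [0.6028, -0.1009, 0.1096]
orientation: [3.13, 0.26, 0.004]
force: [2.8, -1.1, -0.4]
opening: 0.0191
```

```bash
python3 -c "
from h import *
wind(np.array([-1.46,-1.51,-1.56]),z=.1095)
save('wrist','w10')
z=np.load('pics/w10.npz')
cv2.imwrite('pics/w10c.png',cv2.resize(z['a'][180:290,340:500],None,fx=5,fy=5,interpolation=cv2.INTER_CUBIC))
"
```

```text
yaw -1.406 wound 1.644 r 70.3 z 0.1096 t 11.9 q6 -0.42 F tan(cw) -2.6 rad 1.5 z -0.4
[[-0.38, -0.02, 0.01, 0.05], [-0.73, -0.04, 0.01, 0.1], [-1.07, -0.09, 0.01, 0.15]]
```

View pics/w10c.png

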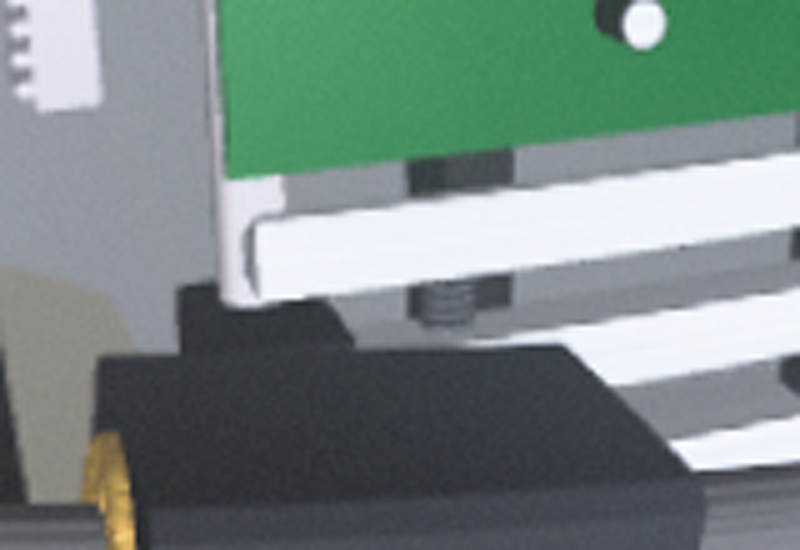

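```bash
python3 -c "
from gap import *
gap('w10',(340+460/5-.4,180+152/5-.4),(340+460/5-.4,180+197/5-.4))
gap('w10',(340+650/5-.4,180+129/5-.4),(340+650/5-.4,180+174/5-.4))
"
```

```text
gap mm 4.243879202926633
gap mm 4.497534610391053
```

Request:
{"api": "play_rows", "payload": {
  "increments": [
    [[-0.38,-0.02,0.01,0.05],[-0.73,-0.04,0.01,0.1],[-1.07,-0.09,0.01,0.15],[-1.07,-0.09,0.01,0.15]]
  ]
}}

```text
t: 12.35
tool_pos: [0.5922, -0.1018, 0.1096]
orientation: [3.141, 0.029, 0.004]
force: [4.1, -1.5, 0.2]
opening: 0.0194
```

```bash
python3 -c "
from h import *
wind(np.array([-1.59,-1.62,-1.66]),z=.1095)
save('wrist','w11')
z=np.load('pics/w11.npz')
cv2.imwrite('pics/w11c.png',cv2.resize(z['a'][160:290,340:500],None,fx=4.5,fy=4.5,interpolation=cv2.INTER_CUBIC))
"
```

```text
yaw -1.558 wound 1.796 r 70.2 z 0.1096 t 12.35 q6 -0.27 F tan(cw) -4.1 rad 1.5 z 0.2
[[-0.23, -0.01, 0.01, 0.04], [-0.44, -0.02, 0.01, 0.07], [-0.72, -0.04, 0.01, 0.11]]
```

View pics/w11c.png

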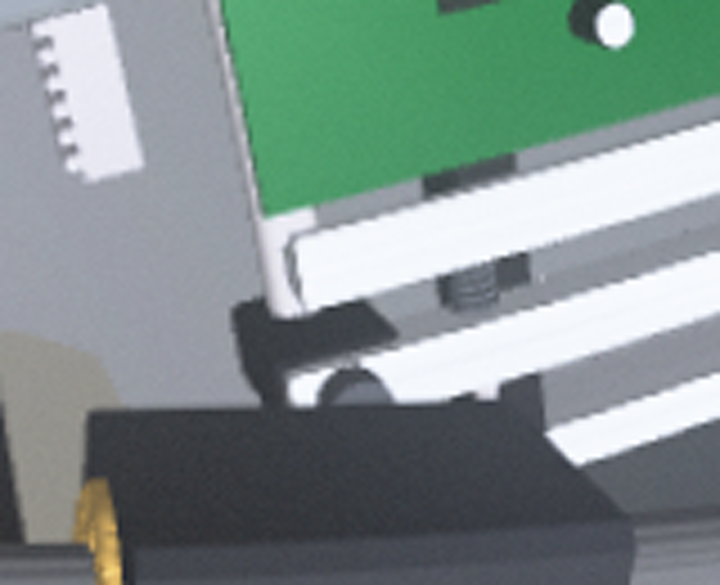

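```bash
python3 -c "
from gap import *
gap('w11',(340+470/4.5-.4,160+161/4.5-.4),(340+470/4.5-.4,160+194/4.5-.4))
gap('w11',(340+620/4.5-.4,160+120/4.5-.4),(340+620/4.5-.4,160+151/4.5-.4))
from h import *
wind([-1.61,-1.66,-1.71],z=.1095)
"
```

```text
gap mm 2.6905667132607145
gap mm 2.507055780808605
yaw -1.557 wound 1.795 r 70.2 z 0.1096 t 12.4 q6 -0.28 F tan(cw) -2.5 rad 1.0 z -0.6
[[-0.37, -0.02, 0.01, 0.06], [-0.72, -0.05, 0.01, 0.11], [-1.07, -0.09, 0.0, 0.16]]
```

Request:
{"api": "play_rows", "payload": {
  "increments": [
    [[-0.37,-0.02,0.01,0.06],[-0.72,-0.05,0.01,0.11],[-1.07,-0.09,0.0,0.16],[-1.07,-0.09,0.0,0.16]]
  ]
}}

```text
t: 12.8
tool_pos: [0.5816, -0.1011, 0.1096]
orientation: [3.134, -0.217, 0.003]
force: [2.8, -0.2, -0.7]
opening: 0.0194
```

```bash
python3 -c "
from h import *
save('wrist','w12')
wind(np.array([-1.74,-1.78,-1.81]),z=.1095)
z=np.load('pics/w12.npz')
cv2.imwrite('pics/w12c.png',cv2.resize(z['a'][140:290,340:500],None,fx=4,fy=4,interpolation=cv2.INTER_CUBIC))
"
```

```text
yaw -1.71 wound 1.948 r 70.2 z 0.1095 t 12.85 q6 -0.12 F tan(cw) -2.8 rad 1.0 z 0.2
[[-0.21, -0.0, 0.0, 0.03], [-0.49, -0.02, 0.0, 0.07], [-0.7, -0.03, 0.0, 0.1]]
```

View pics/w12c.png

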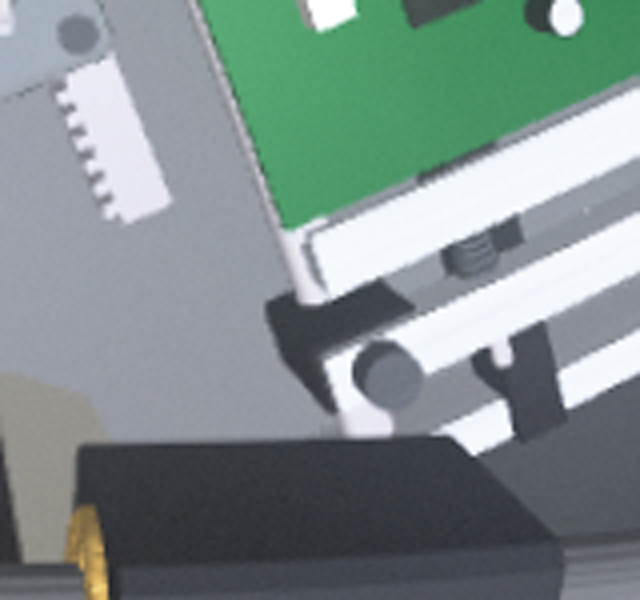

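Request:
{"api": "play_rows", "payload": {
  "increments": [
    [[-0.25,0,0,0.035],[-0.49,-0.02,0,0.07],[-0.49,-0.02,0,0.07]]
  ]
}}

```text
t: 13.15
tool_pos: [0.5769, -0.1003, 0.1096]
orientation: [3.125, -0.321, 0.003]
force: [3.0, -1.1, -0.6]
opening: 0.0196
```

```bash
python3 -c "
from h import *
save('wrist','w13')
wind(np.array([-1.81,-1.85,-1.88]),z=.1095)
z=np.load('pics/w13.npz')
cv2.imwrite('pics/w13c.png',cv2.resize(z['a'][140:290,340:500],None,fx=4,fy=4,interpolation=cv2.INTER_CUBIC))
"
```

```text
yaw -1.777 wound 2.015 r 70.1 z 0.1095 t 13.2 q6 -0.06 F tan(cw) -2.9 rad 0.5 z 0.2
[[-0.23, 0.0, 0.0, 0.04], [-0.51, -0.01, 0.0, 0.08], [-0.72, -0.03, 0.0, 0.11]]
```

View pics/w13c.png

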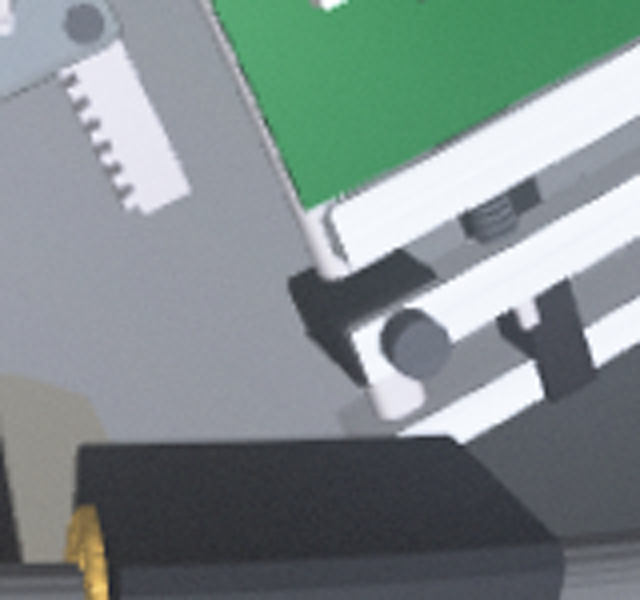

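Request:
{"api": "play_rows", "payload": {
  "increments": [
    [[-0.25,0,0,0.04],[-0.5,-0.01,0,0.075],[-0.5,-0.01,0,0.075]]
  ]
}}

```text
t: 13.5
tool_pos: [0.5721, -0.0991, 0.1095]
orientation: [3.111, -0.434, 0.003]
force: [2.8, -0.9, -0.5]
opening: 0.0193
```

```bash
python3 -c "
from h import *
wind(np.array([-1.88,-1.92]),z=.1095)
"
```

```text
yaw -1.848 wound 2.086 r 70.1 z 0.1095 t 13.5 q6 0.02 F tan(cw) -2.9 rad 0.1 z -0.5
[[-0.23, 0.0, 0.0, 0.03], [-0.51, -0.01, 0.0, 0.07]]
```

Request:
{"api": "play_rows", "payload": {
  "increments": [
    [[-0.25,0,0,0.035],[-0.51,-0.01,0,0.07],[-0.51,-0.01,0,0.07]]
  ]
}}

```text
t: 13.8
tool_pos: [0.5673, -0.0975, 0.1095]
orientation: [-3.095, 0.54, -0.003]
force: [3.2, -0.5, -0.7]
opening: 0.0193
```

```bash
python3 -c "
from h import *
wind(np.array([-1.95,-1.99]),z=.1095)
save('wrist','w14')
z=np.load('pics/w14.npz')
cv2.imwrite('pics/w14c.png',cv2.resize(z['a'][60:260,340:520],None,fx=3.5,fy=3,interpolation=cv2.INTER_CUBIC))
"
```

```text
yaw -1.921 wound 2.159 r 70.1 z 0.1095 t 13.8 q6 0.09 F tan(cw) -3.2 rad -0.6 z -0.7
[[-0.2, 0.0, -0.0, 0.03], [-0.49, -0.01, -0.0, 0.07]]
```

View pics/w14c.png

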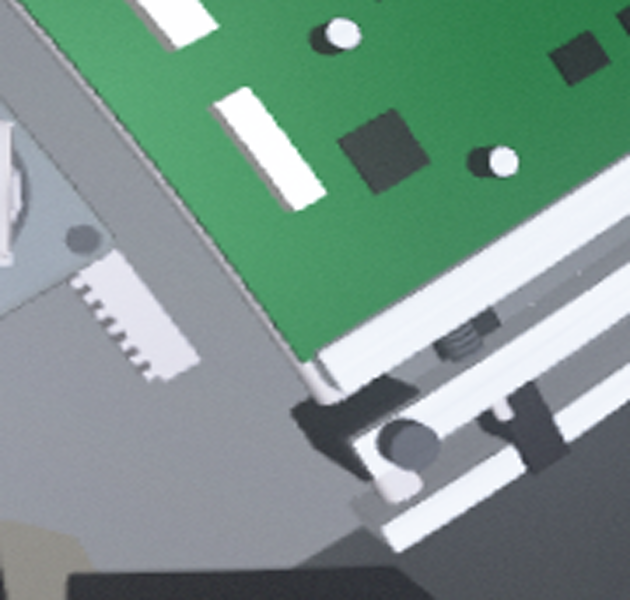

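Request:
{"api": "play_rows", "payload": {
  "increments": [
    [[-0.25,0,0,0.035],[-0.49,-0.01,0,0.07],[-0.49,-0.01,0,0.07]]
  ]
}}

```text
t: 14.15
tool_pos: [0.5629, -0.0957, 0.1095]
orientation: [-3.075, 0.645, -0.003]
force: [3.5, -0.9, -0.7]
opening: 0.0193
```

```bash
python3 -c "
from h import *
wind(np.array([-2.02,-2.06]),z=.1095)
read_camera('side')
wind(np.array([-2.02,-2.06]),z=.1095)
"
```

```text
yaw -1.988 wound 2.226 r 70.1 z 0.1095 t 14.15 q6 0.15 F tan(cw) -3.6 rad -0.6 z -0.7
[[-0.22, 0.0, 0.0, 0.04], [-0.51, -0.01, 0.0, 0.08]]
yaw -1.988 wound 2.226 r 70.1 z 0.1095 t 14.2 q6 0.15 F tan(cw) -4.0 rad -1.8 z -0.9
[[-0.22, 0.0, -0.0, 0.04], [-0.5, -0.01, -0.0, 0.08]]
```

Request:
{"api": "play_rows", "payload": {
  "increments": [
    [[-0.25,0,0,0.035],[-0.5,-0.01,0,0.075],[-0.5,-0.01,0,0.075]]
  ]
}}

```text
t: 14.5
tool_pos: [0.5588, -0.0937, 0.1096]
orientation: [-3.049, 0.757, -0.005]
force: [4.5, -0.2, -2.1]
opening: 0.0194
```

```bash
python3 -c "
from h import *
wind(np.array([-2.09,-2.13]),z=.1095)
save('wrist','w15')
wind(np.array([-2.09,-2.13]),z=.1095)
z=np.load('pics/w15.npz')
cv2.imwrite('pics/w15c.png',cv2.resize(z['a'][60:260,340:520],None,fx=3.5,fy=3,interpolation=cv2.INTER_CUBIC))
"
```

```text
yaw -2.053 wound 2.291 r 70.1 z 0.1096 t 14.5 q6 0.23 F tan(cw) -4.1 rad -2.0 z -2.1
[[-0.26, 0.01, 0.01, 0.03], [-0.54, -0.01, 0.01, 0.07]]
yaw -2.053 wound 2.291 r 70.1 z 0.1096 t 14.55 q6 0.23 F tan(cw) -4.9 rad -1.7 z -1.8
[[-0.26, 0.01, 0.01, 0.03], [-0.54, -0.01, 0.01, 0.07]]
```

View pics/w15c.png

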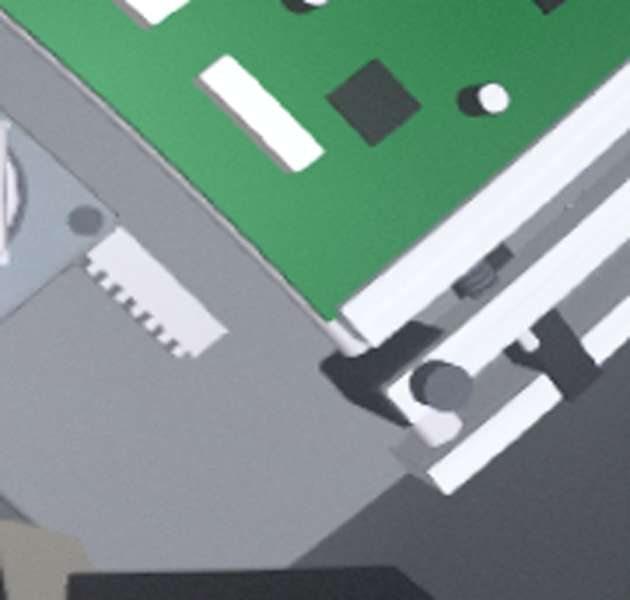

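Request:
{"api": "play_rows", "payload": {
  "increments": [
    [[-0.25,0,0,0.035],[-0.5,-0.01,0,0.07],[-0.5,-0.01,0,0.07]]
  ]
}}

```text
t: 14.85
tool_pos: [0.555, -0.0915, 0.1097]
orientation: [-3.021, 0.86, -0.007]
force: [6.6, -0.8, -3.3]
opening: 0.0197
```

```bash
python3 -c "
from h import *
wind(np.array([-2.16,-2.19]),z=.1095)
save('wrist','w16')
wind(np.array([-2.16,-2.19]),z=.1095)
z=np.load('pics/w16.npz')
cv2.imwrite('pics/w16c.png',cv2.resize(z['a'][60:260,340:520],None,fx=3.5,fy=3,interpolation=cv2.INTER_CUBIC))
"
```

```text
yaw -2.116 wound 2.354 r 70.0 z 0.1097 t 14.85 q6 0.3 F tan(cw) -6.0 rad -2.7 z -3.3
[[-0.31, 0.01, 0.02, 0.03], [-0.52, 0.0, 0.02, 0.06]]
yaw -2.115 wound 2.353 r 70.0 z 0.1097 t 14.9 q6 0.3 F tan(cw) -5.9 rad -2.6 z -2.8
[[-0.32, 0.02, 0.02, 0.04], [-0.53, 0.01, 0.02, 0.07]]
```

Request:
{"api": "play_rows", "payload": {
  "increments": [
    [[-0.2,0.01,0.02,0.03],[-0.42,0.01,0.02,0.055],[-0.42,0.01,0.02,0.055]]
  ]
}}

```text
t: 15.2
tool_pos: [0.5523, -0.0897, 0.1097]
orientation: [-2.998, 0.939, -0.01]
force: [7.3, -1.4, -2.6]
opening: 0.0193
```

```bash
python3 -c "
from h import *
wind(np.array([-2.16,-2.19]),z=.1095)
save('wrist','w17')
wind(np.array([-2.16,-2.19]),z=.1095)
z=np.load('pics/w17.npz')
cv2.imwrite('pics/w17c.png',z['a'])
"
```

```text
yaw -2.161 wound 2.399 r 70.0 z 0.1097 t 15.2 q6 0.35 F tan(cw) -6.8 rad -2.9 z -2.6
[[0.01, 0.02, 0.02, -0.02], [-0.2, 0.03, 0.02, 0.01]]
yaw -2.161 wound 2.399 r 70.0 z 0.1097 t 15.25 q6 0.35 F tan(cw) -7.0 rad -3.0 z -2.9
[[0.01, 0.02, 0.02, -0.02], [-0.2, 0.02, 0.02, 0.01]]
```

View pics/w17c.png

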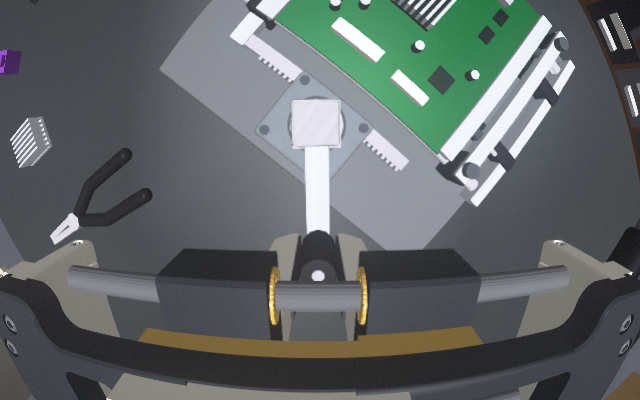

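The crank is still home ((317,125)), the rail lies against the board and the stop jaw is pushed in. The knob force rose from ≈2.9 to ≈6.9 N, so the clamping force is ≈17–20 N. Releasing the knob.

Request:
{"api": "play_rows", "payload": {
  "increments": [
    [[0,0,0,0],[0,0,0,0],[0,0,0,0]]
  ],
  "jaw": 4.4
}}

```text
t: 15.55
tool_pos: [0.5516, -0.0896, 0.1093]
orientation: [-2.999, 0.936, -0.007]
force: [-0.4, 0.7, 1.1]
opening: 0.0387
```

Request:
{"api": "play_rows", "payload": {
  "increments": [
    [[0,0,-1.5,0],[0,0,-4,0],[0,0,-6,0],[0,-2,-6,0],[0,-4,-6,0]]
  ]
}}

```text
t: 16.05
tool_pos: [0.5751, -0.0568, 0.172]
orientation: [-2.998, 0.938, -0.011]
force: [-0.0, -0.4, -0.1]
opening: 0.0439
```

```bash
python3 -c "
from h import *
a,d,p,s=save('wrist','w18')
go(*C,.14,-2.161+np.pi/2)
cv2.imwrite('pics/w18c.png',cv2.resize(a[130:290,240:400],None,fx=4,fy=4,interpolation=cv2.INTER_CUBIC))
"
```

```text
inc cm [-0.04 -2.71  3.14] turn -0.014 t 16.1 q6 0.42 pos [ 0.576  -0.0541  0.1713] psi -0.605 F [-1.5  1.5  0.4] op 0.0443
```

View pics/w18c.png

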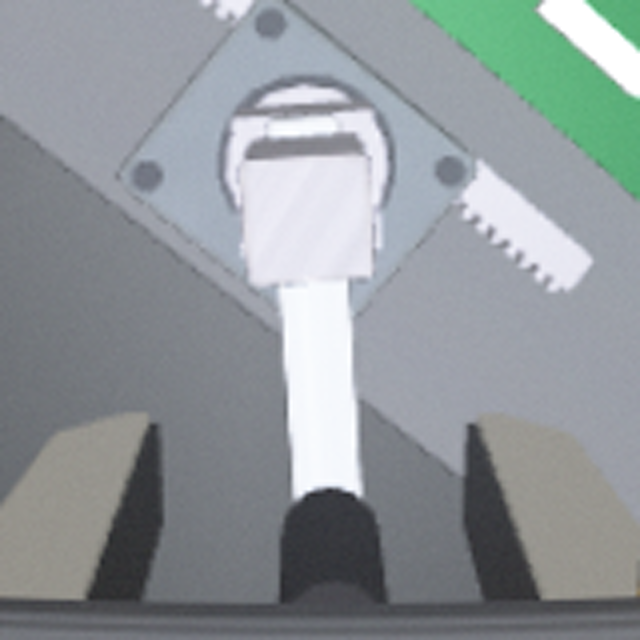

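```bash
python3 -c "
from h import *
z=np.load('pics/w18.npz')
f=lambda x,y:plane(z,240+x/4-.4,130+y/4-.4,.124,True)
c=[f(241,161),f(370,155),f(374,276),f(249,287)]
for q in c: print(q)
print(np.mean(c,0),[np.arctan2(*(q-p)[1::-1]) for p,q in [(c[0],c[3]),(c[1],c[2])]],[np.arctan2(*(q-p)[1::-1])-np.pi/2 for p,q in [(c[0],c[1]),(c[3],c[2])]])
m=np.mean(c,0)
go(m[0],m[1],.14,-.555)
"
```

```text
[ 0.58841213 -0.0168777   0.124     ]
[ 0.60648188 -0.02819937  0.124     ]
[ 0.59551654 -0.04556071  0.124     ]
[ 0.57712617 -0.03511161  0.124     ]
[ 0.59188418 -0.03143735  0.124     ] [np.float64(-2.1250365494985894), np.float64(-2.134124085660865)] [np.float64(-2.130512357846246), np.float64(-2.0874923637077103)]
inc cm [ 0.   -2.76  3.14] turn -0.05 t 16.1 q6 0.42 pos [ 0.576  -0.0541  0.1713] psi -0.605 F [-1.5  1.5  0.4] op 0.0443
```

Request:
{"api": "play_rows", "payload": {
  "increments": [
    [[0,-1.5,0,-0.05],[0,-2.75,0.5,-0.05],[0,-2.75,3,-0.05],[0,-2.75,5,-0.05],[0,-2.75,6,-0.05]]
  ]
}}

```text
t: 16.6
tool_pos: [0.5908, -0.0308, 0.1089]
orientation: [-3.02, 0.859, -0.005]
force: [0.5, 0.3, -0.6]
opening: 0.044
```

```bash
python3 -c "
from h import *
a,d,p,s=save('wrist','w19')
go(*C,.1020,-.55)
cv2.imwrite('pics/w19c.png',cv2.resize(a[150:300,230:410],None,fx=4,fy=4,interpolation=cv2.INTER_CUBIC))
"
```

```text
inc cm [0.13 0.   0.59] turn -0.004 t 16.65 q6 0.41 pos [ 0.5902 -0.0309  0.1079] psi -0.554 F [-1.9  0.3 -2. ] op 0.0437
```

View pics/w19c.png

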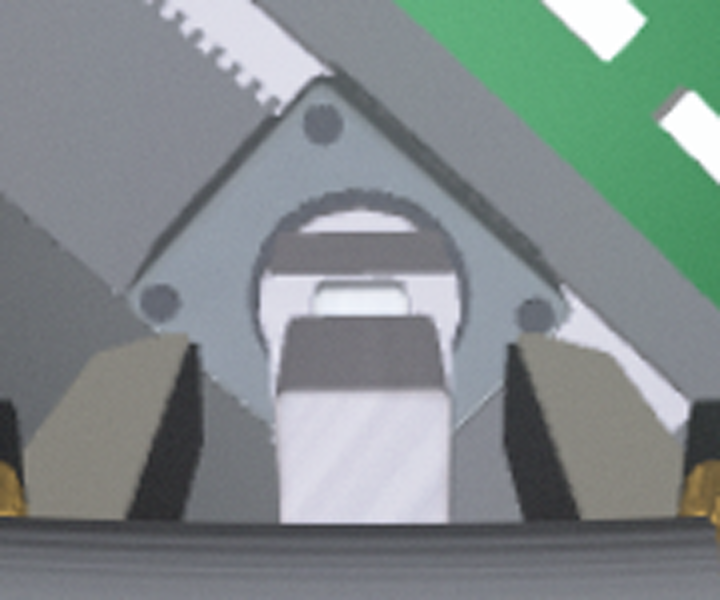

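Block (crop (363,455)) is square and nearly centred between the fingers. Going down to grip height and closing.

Request:
{"api": "play_rows", "payload": {
  "increments": [
    [[0.1,0,0.3,0],[0.12,0,0.59,0],[0.12,0,0.59,0]]
  ]
}}

```text
t: 16.95
tool_pos: [0.5915, -0.0316, 0.1023]
orientation: [-3.021, 0.859, -0.003]
force: [-0.2, 0.7, -0.2]
opening: 0.0441
```

Request:
{"api": "play_rows", "payload": {
  "increments": [
    [[0,0,0,0],[0,0,0,0],[0,0,0,0],[0,0,0,0]]
  ],
  "jaw": 0,
  "squeeze": 30
}}

```text
t: 17.35
tool_pos: [0.5918, -0.0317, 0.1028]
orientation: [-3.02, 0.859, -0.004]
force: [-0.4, -0.4, 1.7]
opening: 0.0221
```

```bash
python3 -c "
from h import *
go(*C,.1020,-.55);print(read_state()['wrist_torque'])
"
```

```text
inc cm [-0.05  0.02  0.08] turn -0.004 t 17.35 q6 0.41 pos [ 0.5918 -0.0317  0.1028] psi -0.554 F [-0.4 -0.4  1.7] op 0.0221
[-0.0541856   0.14902658  0.08694551]
```

Request:
{"api": "play_rows", "payload": {
  "increments": [
    [[0,0,-0.4,0],[0,0,-1.0,0],[0,0,-1.8,0],[0,0,-2.8,0],[0,0,-4.2,0]]
  ]
}}

```text
t: 17.85
tool_pos: [0.5908, -0.0316, 0.1446]
orientation: [-3.021, 0.859, -0.001]
force: [0.4, -0.5, -2.5]
opening: 0.022
```

Request:
{"api": "play_rows", "payload": {
  "increments": [
    [[0,0,-2.5,0],[0,0,-5,0],[0,0,-7,0],[0,0,-8,0]]
  ]
}}

```text
t: 18.25
tool_pos: [0.5917, -0.0318, 0.2282]
orientation: [-3.02, 0.859, -0.007]
force: [0.6, -1.2, -3.0]
opening: 0.0217
```

```bash
python3 -c "
from h import *
a,d,p,s=save('wrist','w20')
go(.494,.362,.2,-.55)
"
```

```text
inc cm [-29.08 -28.31   2.85] turn -0.004 t 18.3 q6 0.41 pos [ 0.5921 -0.0318  0.2289] psi -0.554 F [ 0.4 -0.1 -1.4] op 0.0219
```

View pics/w20.png

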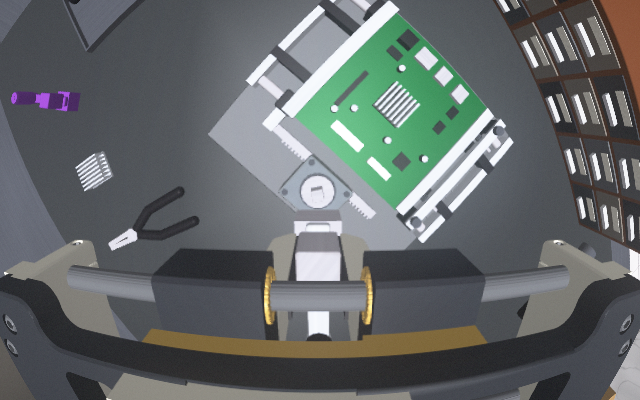

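The crank is off; the board is held between the rail and the stop jaw. Carrying it to the tray.

Request:
{"api": "play_rows", "payload": {
  "increments": [
    [[-2,-2,0,0],[-5,-5,0,0],[-8.3,-8,0,0],[-11.6,-11.3,0,0],[-15,-14.6,0,0]]
  ]
}}

```text
t: 18.8
tool_pos: [0.5402, 0.1726, 0.2278]
orientation: [-3.02, 0.86, -0.007]
force: [1.4, 0.3, -2.5]
opening: 0.0218
```

Request:
{"api": "play_rows", "payload": {
  "increments": [
    [[-3.2,-3.2,0,0],[-6.5,-6.4,0,0],[-9.8,-9.6,0,0],[-12.6,-12.3,0,0],[-14,-13.7,0,0]]
  ]
}}

```text
t: 19.3
tool_pos: [0.4914, 0.3657, 0.2265]
orientation: [-3.022, 0.856, -0.004]
force: [0.2, -0.3, -3.1]
opening: 0.0222
```

```bash
python3 -c "
from h import *
a,d,p,s=save('wrist','w21')
go(.494,.362,.2,-.55)
"
```

```text
inc cm [0.55 0.29 2.64] turn -0.001 t 19.35 q6 1.11 pos [0.4908 0.3674 0.2264] psi -0.551 F [-2.5  0.2 -1.6] op 0.0216
```

View pics/w21.png

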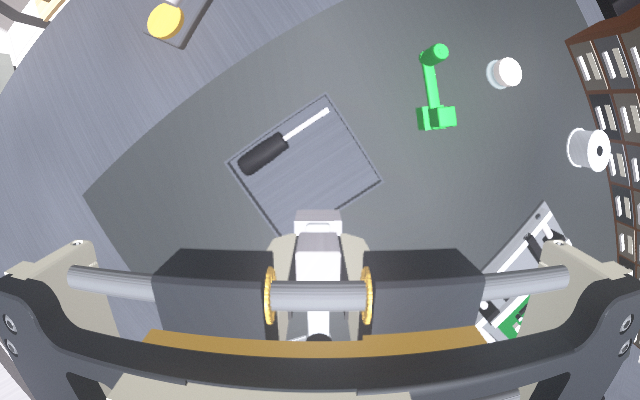

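```bash
python3 -c "
from h import *
z=np.load('pics/w21.npz')
for q in [(228,162),(326,95),(381,181)]: print(plane(z,*q,.015,True))
print(proj(z,[.490,.364,.003],True))
go(.490,.364,.0478,-.551)
"
```

```text
[0.4134982  0.44763998 0.015     ]
[0.55585913 0.45178894 0.015     ]
[0.55968627 0.32945707 0.015     ]
(np.float64(317.34689725908163), np.float64(184.66683515528))
inc cm [ 0.08  0.37 17.86] turn -0.0 t 19.35 q6 1.11 pos [0.4908 0.3674 0.2264] psi -0.551 F [-2.5  0.2 -1.6] op 0.0216
```

Request:
{"api": "play_rows", "payload": {
  "increments": [
    [[0.1,0.35,3,0],[0.1,0.35,6.5,0],[0.1,0.35,10,0],[0.1,0.35,13.5,0],[0.1,0.35,16,0]]
  ]
}}

```text
t: 19.85
tool_pos: [0.4883, 0.3626, 0.0626]
orientation: [3.021, -0.854, -0.001]
force: [-0.5, 0.2, -2.4]
opening: 0.0217
```

```bash
python3 -c "
from h import *
go(.490,.364,.0478,-.551)
"
```

```text
inc cm [ 0.07 -0.21  1.48] turn -0.0 t 19.85 q6 1.11 pos [0.4883 0.3626 0.0626] psi -0.551 F [-0.5  0.2 -2.4] op 0.0217
```

Request:
{"api": "play_rows", "payload": {
  "increments": [
    [[0,0,0.5,0],[0,0,0.9,0],[0,0,1.2,0],[0,0,1.4,0],[0,0,1.4,0]]
  ]
}}

```text
t: 20.35
tool_pos: [0.4891, 0.3631, 0.0499]
orientation: [3.023, -0.855, 0.001]
force: [-0.2, 0.5, -1.7]
opening: 0.0221
```

Request:
{"api": "play_rows", "payload": {
  "increments": [
    [[0,0,0.1,0],[0,0,0.1,0]]
  ]
}}

```text
t: 20.55
tool_pos: [0.4897, 0.3634, 0.0497]
orientation: [-3.022, 0.855, -0.002]
force: [0.2, 0.6, -2.5]
opening: 0.0217
```

Request:
{"api": "play_rows", "payload": {
  "increments": [
    [[0,0,0.1,0],[0,0,0.2,0],[0,0,0.25,0],[0,0,0.25,0]]
  ]
}}

```text
t: 20.95
tool_pos: [0.49, 0.3636, 0.0479]
orientation: [-3.022, 0.855, -0.003]
force: [-1.8, -1.6, 4.6]
opening: 0.0219
```

Contact with the tray floor (force now +4.6 N up). Releasing.

Request:
{"api": "play_rows", "payload": {
  "increments": [
    [[0,0,0,0],[0,0,0,0],[0,0,0,0],[0,0,0,0]]
  ],
  "jaw": 4.4
}}

```text
t: 21.35
tool_pos: [0.4899, 0.3635, 0.0477]
orientation: [-3.022, 0.855, -0.003]
force: [-0.1, -0.4, -0.9]
opening: 0.0432
```

Request:
{"api": "play_rows", "payload": {
  "increments": [
    [[0,0,-1.5,0],[0,0,-4.5,0],[0,0,-8,0],[0,0,-12,0],[0,0,-15,0]]
  ]
}}

```text
t: 21.85
tool_pos: [0.4902, 0.3639, 0.2019]
orientation: [-3.019, 0.854, -0.006]
force: [1.1, -0.2, 0.0]
opening: 0.044
```

Request:
{"api": "play_rows", "payload": {
  "increments": [
    [[0,3,-2,0],[0,6,-2,0],[0,9,-2,0],[0,11,-2,0],[0,11,-2,0]]
  ]
}}

```text
t: 22.35
tool_pos: [0.432, 0.2688, 0.2228]
orientation: [-3.018, 0.855, -0.008]
force: [0.5, 0.6, -0.2]
opening: 0.0442
```

```bash
python3 - <<'E'
from h import *
a,d,p,s=save('wrist','w22')
print(s['tool_pos'],s['opening'],s['force'])
a,d,p,s=save('top','top2')
cv2.imwrite('pics/top2c.png',cv2.resize(a[80:260,120:370],None,fx=3.2,fy=3.2,interpolation=cv2.INTER_CUBIC))
E
```

```text
[0.43195808 0.26875583 0.22281858] 0.044187538673717414 [ 0.49404289  0.62902524 -0.1669107 ]
```

View pics/w22.png

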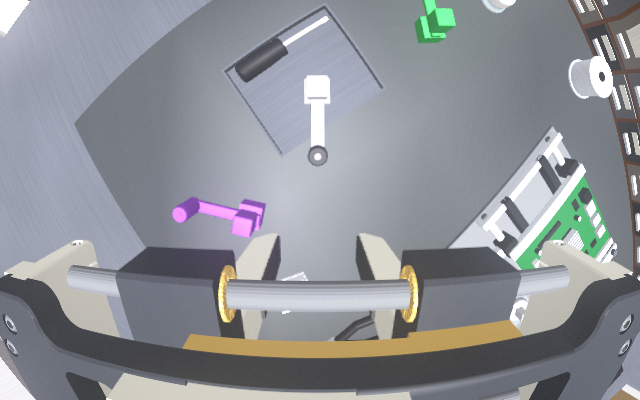

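View pics/top2c.png

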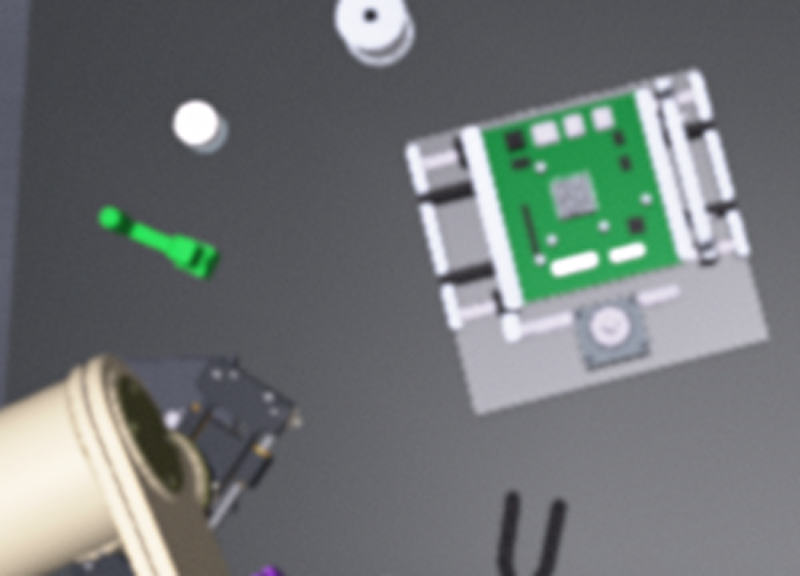

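```bash
python3 - <<'E'
from h import *
y=np.array([-np.sin(.266),np.cos(.266)]);x=np.array([y[1],-y[0]])
for n,fish in (('w4',True),('w20',True),('top0',False),('top2',False)):
    z=np.load('pics/%s.npz'%n);g=cv2.cvtColor(z['a'],cv2.COLOR_BGR2GRAY)
    for xx in (.08,.10):
        S=np.arange(-.14,-.04,.0005)
        uv=np.array([proj(z,[*(C+x*xx+y*s),.052],fish) for s in S],np.float32)
        pr=cv2.remap(g,uv[:,:1].copy(),uv[:,1:].copy(),cv2.INTER_LINEAR).ravel().astype(float)
        b=pr>205;e=np.flatnonzero(np.diff(b.astype(int)))
        print(n,xx,[(round(S[i]*1000,1),'+' if b[i+1] else '-') for i in e])
E
```

```text
w4 0.08 [(np.float64(-112.5), '+'), (np.float64(-99.0), '-'), (np.float64(-89.5), '+'), (np.float64(-75.5), '-')]
w4 0.1 [(np.float64(-136.0), '+'), (np.float64(-126.0), '-'), (np.float64(-112.5), '+'), (np.float64(-99.5), '-'), (np.float64(-90.0), '+'), (np.float64(-74.5), '-')]
w20 0.08 [(np.float64(-112.5), '+'), (np.float64(-99.5), '-'), (np.float64(-91.0), '+'), (np.float64(-78.0), '-')]
w20 0.1 [(np.float64(-133.5), '+'), (np.float64(-124.5), '-'), (np.float64(-111.0), '+'), (np.float64(-99.5), '-'), (np.float64(-90.5), '+'), (np.float64(-77.5), '-')]
top0 0.08 [(np.float64(-114.0), '+'), (np.float64(-101.0), '-'), (np.float64(-89.5), '+'), (np.float64(-77.5), '-')]
top0 0.1 [(np.float64(-132.0), '-'), (np.float64(-113.5), '+'), (np.float64(-100.0), '-'), (np.float64(-91.0), '+'), (np.float64(-75.5), '-')]
top2 0.08 [(np.float64(-114.0), '+'), (np.float64(-101.0), '-'), (np.float64(-91.5), '+'), (np.float64(-78.5), '-')]
top2 0.1 [(np.float64(-132.0), '-'), (np.float64(-113.5), '+'), (np.float64(-100.0), '-'), (np.float64(-93.0), '+'), (np.float64(-79.0), '-')]
```

The jaw is pushed in ≈2–2.5 mm (≈16–20 N), which agrees with the knob force. Handing in.

```bash
python3 -c "
from plant import *
print(close_job())"
```

```text
the job is handed in; nothing more can be done
None
```

The board is clamped and the crank stands back in the tool tray. I handed the job in at about 22.5 s of the 72 s allowed.

- **Fit:** The crank went onto the shaft with no ramming and seated on the collar with about 7 N.
- **Winding:** I turned the knob about 2.4 rad clockwise. The force at the knob rose from about 2.9 N to 6.9 N, which suggests roughly 17–20 N on the board.
- **Clamp check after lifting off:** The sprung jaw stands about 2–2.5 mm back from its starting position in the wrist and top images. That suggests 16–20 N and agrees with the knob force. Pixel size limits it to about ±1 mm.
- **Crank and bench:** The last wrist picture shows the crank upright in the tray and released. The look-alikes and other items in view look undisturbed; I did not measure them. The gripper is clear of everything.
- **Disagreement:** An early picture put sprung-jaw contact at about 1.4 rad, below the stated 1.7–3.5 rad. The force showed it at about 2.15 rad, so I relied on the force. The gap pictures during winding also closed more slowly than 15 mm per rad, and I did not find out why.

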